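# Push the bush plate out of the dowelling jig and hang it up

### The arm

A 6-joint arm with a two-finger parallel gripper is mounted at the origin on a cart in front of the work surface, level with it; the furniture and walls round the work are solid. World frame = base frame: x ahead of the robot, y to its left, z up, the work surface at z = 0. Lengths are in m, angles in rad, forces in N, time in s.
With the tool pointing down it reaches from about 0.35 to 0.85 m from the base axis. Payload 8.1 kg.
Tool frame: the origin (TCP) lies on the centre line of the jaws, within the pads' length; the fingertips stand robot.finger_overhang ahead of it and the grasp point (between the pads) lies 5 mm behind it (robot.finger_overhang is the distance from the TCP to the fingertips, in m); z points along the fingers, y is the direction in which the jaws open and shut (so a half turn about z gives the same grasp; the last joint's range is limited). The gripper opens to 93 mm and grips with 3 to 60 N. Pads are 15 mm wide; open, the fingers measure 128 mm over their backs; the gripper's body (75 mm by 188 mm) begins 65 mm behind the grasp point.
Start: joints at [-1.197, 0.13, 1.488, -0, 1.523, -0.085], TCP at [0.266, -0.538, 0.233] pointing down, gripper open.
Joint ranges: [-2.96, 2.96], [-0.89, 2.26], [0.02, 2.5], [-1.34, 4.48], [0, 2.73], [-2.66, 2.66]. Speed limits (rad/s): [2.39, 2.39, 2.79, 3.14, 3.14, 3.14].

### API

Orientations are given as a rotation vector (axis times angle).
In Python, from plant import robot gives the robot as it stands. The module is installed in compiled form; this text tells all that it offers.
- The arm moves only by the tool carry_out, never from a script. Its argument "commands" is a list that holds one entry, the list of rows, each a list of 4 numbers: the shift along the tool's x, y, z in cm, then the turn about the tool's z in degrees. In form: [[[tx, ty, tz, roll], ...]]. A call has 1 to 20 rows; each row shifts and turns the commanded pose from where the row before left it, along the tool's axes as they then stand; what a row does not reach is not made up. A row lasts 1/12 s, in which the tool goes at most 41.7 mm and 7.16 degrees, less where a joint would pass 70% of its speed; a pose out of reach is approached as far as the arm can. A call is refused whole if a number of a shift passes 4.17 or a number of a turn 7.16, either way. A call with a gripper value outside its range is refused whole. "claw" is the finger opening in cm, from 0 to 9.3, set as the call begins (left out, the last holds). The fingers move at their own pace and stop on an object; "grip_force" is the grip in N (left out, the last holds). Time passes only in rows, so rows that do not move let the fingers close. It gives the time, the measured TCP pose, the force and the opening at its end, in the units of the state.
- robot.read_state(): the state, without advancing time (a new reading comes with each control period).
- robot.read_camera(name): name is "scene" or "side" or "wrist"; returns the picture (480x640x3 uint8, red, green, blue); there is no depth.
- robot.camera_params(name): a dict with "mtx" (3x3 intrinsics, pixels), "R" (3x3) and "t" (3): a world point X has camera coordinates R X + t. Camera axes: x right, y down, z forward; pixel columns grow to the right and rows downward; lengths in m; the calibration is good to about 2 mm. A picture is of the moment at which its call begins: read the wrist's pose just before it. camera_params takes no time and is no camera call; for the wrist camera it gives the pose at the moment of the call.
- robot.close_job(): hands the job in, once; it reports no verdict.
The state is a dict: "t": time; "q": joint angles; "dq": joint speeds; "joint_torque": joint torques, N m; "tool_pos": TCP position; "orientation": TCP orientation; "force": force on the tool from outside, world axes, zero at the start; "wrist_torque": the same for the moment, N m; "opening": finger opening in m.
Only numpy, scipy, OpenCV 4.12 (cv2) and the standard library are available. Lean on these libraries where they do the work, as an engineer would, in place of code of your own. Each camera call takes 0.05 s, during which the arm holds its last target.

### The job

Change over the dowelling jig: with the push-out yoke, poke the plate that has three small bushes up out of its nest from below, through the hole under it, until the nest's spring catches hold it up. Stand the yoke upright on the bench again, clear of the jig, then hang the plate by its hole on the empty peg of the plate rack, its marked face with the bushes outward. Leave the other plate in its nest and disturb nothing else.

Things in the scene. Friction and masses are not known exactly. Their poses are not given: they have to be found in the camera images.
- jig: fixed dowelling jig: grey deck 132 x 178 mm, top 96 mm, underside 64 mm above the bench, open below between side cheeks (inner faces y = -73, +73 mm). Origin on the bench midway between the nests, x away from its open front edge (at x = -64 mm), y left. Along the back edge (x = 68) a fence 5 mm above the deck. Nest centres: x = 0, y = -41 and +41
- nest_left (a point): centre of the left nest (jig's +y side) at deck top height, axes as the jig's. Nest: pocket 101.5 x 57.5 mm, 16 mm deep; round access hole 26 mm in diameter through its 16 mm floor, in the middle. Brass spring catches along its long sides grip the plate: 10 to 17 N pushes it up; when 12 mm up they spring out under it and it rests on them, level, 11 to 13 mm proud of the deck
- nest_right (a point): centre of the right nest at deck top height, made like the left one. Pressing a raised plate down sends it back into its nest
- plate_three: plate to take out: loose aluminium plate 100 x 56 x 16 mm (x, y, z), 0.23 kg, flush in either nest, x as the jig's; three small bushes in a row across its near end (x = -32 mm) and scale marks on its upper, marked face; hanging hole 26 mm in diameter right through at x = +30 mm. Origin: middle of its underside, z towards the marked face
- plate_three_hole (a point): centre of that plate's hanging hole, at half its thickness (x = 30, y = 0, z = 8 mm in the plate's frame)
- plate_three_face (a point): middle of that plate's marked face
- plate_one: plate to leave alone, in the other nest: same outline, hole, origin and axes, but one large bush (25 mm) at its near end
- yoke: push-out yoke: loose steel C-frame, 0.5 kg, stands on its foot. Origin: foot's underside below pin and handle, z up. Foot 36 mm wide, 12 thick, x = -96 to 16; cross foot 64 wide at x = -98 to -78; spine x = -98 to -84; throat open to +x, z = 12 to 102; arm to z = 114. Handle: wood, 26 x 26 mm square (sides along x, y), z = 114 to 174
- yoke_pin (a point): tip of the yoke's pin (12 mm in diameter), 43 mm above the foot's underside and 31 mm above its top; axes as the yoke's. When the foot bar meets the deck's underside, the pin has lifted the plate 15 mm, which is enough
- yoke_handle (a point): middle of the yoke's handle, 149 mm above the foot's underside, straight above the pin
- rack: fixed plate rack behind the jig: upright wooden board 200 mm wide, 279 mm high. Origin on the bench below the middle of its front face, x away behind the board, y left. Its feet reach 23 mm before the board. Two pegs at y = -52.5 and +52.5 mm; on one, either, a like plate with two bushes hangs already (fixed)
- peg_free: the empty peg: straight steel rod 7 mm in diameter, origin at its root on the board's front face 195 mm above the bench, axes as the rack's; it slopes up at 30 degrees to the front, its axis ending at x = -48, z = +27.7 mm (rounded end). A plate let go on it swings down and hangs upright
- peg_free_tip (a point): end of the empty peg's axis (x = -48, y = 0, z = 27.7 mm in the peg's frame)
- jar_tacks: bystander: glass jar with a red lid, 60 mm in diameter, 74 mm high, origin in the middle of its underside
- glue_bottle: bystander: white squeeze bottle with a red cap, 57 mm in diameter, 139 mm high, origin in the middle of its underside
- oak_block: bystander: wooden block 42 x 85 x 30 mm, origin in the middle of its underside
- tape_measure: bystander: yellow tape measure 38 x 80 x 61 mm, origin in the middle of its underside
- spool_jute: bystander: spool 48 mm in diameter, 50 mm high, origin in the middle of its underside

How it is judged:
By the outcome, as a careful person would: the job done as asked, in the order asked, and still so for the second after the job is handed in, with the robot touching nothing.
It also fails if it takes over 72 s, if anything falls off the work surface, if the arm or the gripper's body presses on something with over 40 N, if the wrist force passes 120 N, or if a joint passes its speed limit or range.

## Working session

There is one attempt and no reset: what is moved stays moved. The work goes in short steps, Python scripts to look and compute and a tool call to move; the robot and the scene stay as the last step left them, time stands still between calls to the robot, and variables do not carry over. Pictures are saved under pics/ and viewed, and the job is handed in when it is done.

Besides the shell and the picture viewer there is one more tool, called after "Request:" by a JSON object that holds its "fn" and its "kwargs". carry_out: Moves the arm, as the interface text tells. Its arguments: {"type":"object","properties":{"commands":{"type":"array","items":{"type":"array","items":{"type":"array","items":{"type":"number"}}}},"claw":{"type":"number"},"grip_force":{"type":"number"}},"required":["commands"]}

```bash
mkdir -p pics; ls
python3 - <<'E'
from plant import robot
import cv2, numpy as np
print(robot.finger_overhang)
s=robot.read_state()
for k,v in s.items(): print(k,np.round(v,4))
for n in ["scene","side","wrist"]:
    p=robot.camera_params(n); print(n,p["mtx"].round(1).tolist(),p["R"].round(4).tolist(),p["t"].round(4).tolist())
    im=robot.read_camera(n); cv2.imwrite(f"pics/{n}0.png",im[:,:,::-1])
print(robot.read_state()["t"])
E
```

```text
pics
0.014
t 0.0
q [-1.1974  0.1311  1.4893  0.      1.523  -0.0854]
dq [-0.0003 -0.0011  0.0002 -0.0025 -0.0031 -0.0002]
joint_torque [ 5.00000e-04 -5.59852e+01 -4.91750e+01  7.70000e-02  3.60000e-02
 -2.00000e-04]
tool_pos [ 0.2655 -0.5374  0.2316]
orientation [-3.0576e+00 -7.1390e-01  4.0000e-04]
force [ 0.5946  0.0714 -0.4109]
wrist_torque [-0.0083  0.0146 -0.0559]
opening 0.0933
scene [[572.8, 0.0, 311.5], [0.0, 572.8, 247.7], [0.0, 0.0, 1.0]] [[0.6456, -0.7636, -0.0067], [-0.5836, -0.4877, -0.6493], [0.4926, 0.4231, -0.7605]] [-0.4521, 0.2921, 1.4311]
side [[561.8, 0.0, 319.6], [0.0, 561.8, 226.5], [0.0, 0.0, 1.0]] [[0.994, -0.1078, -0.0168], [-0.0935, -0.7621, -0.6407], [0.0563, 0.6384, -0.7676]] [-0.5217, -0.0071, 1.2968]
wrist [[405.5, 0.0, 318.6], [0.0, 405.5, 239.7], [0.0, 0.0, 1.0]] [[0.4431, -0.8965, -0.0016], [-0.8635, -0.4272, 0.2682], [-0.2411, -0.1174, -0.9634]] [-0.5995, -0.0317, 0.3908]
0.15
```

View pics/scene0.png

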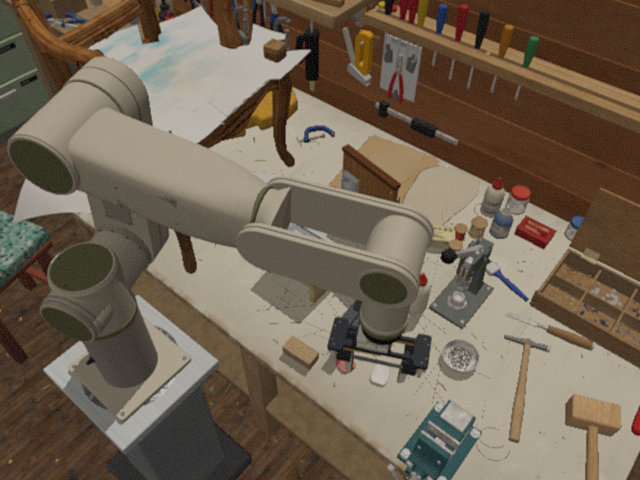

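View pics/side0.png

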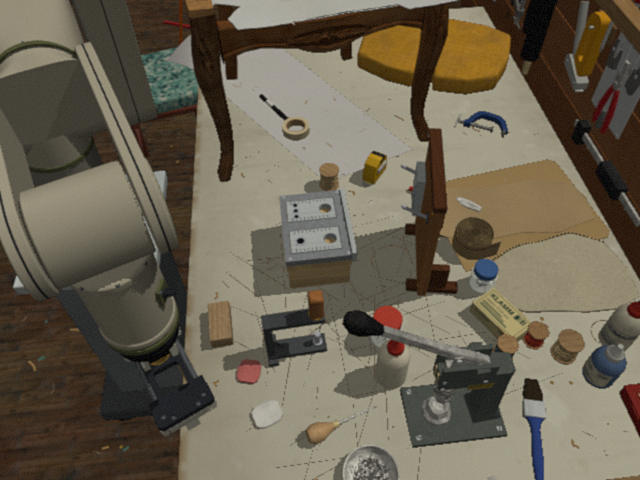

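View pics/wrist0.png

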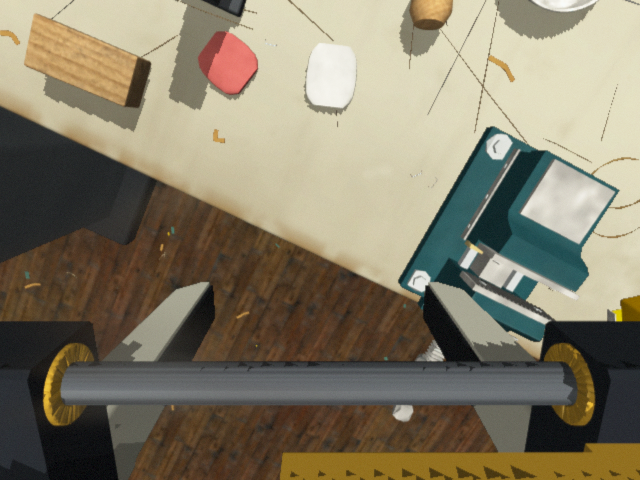

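Run:
```python
import cv2
im=cv2.imread("pics/side0.png")
def crop(n,x0,y0,x1,y1,s):
    cv2.imwrite(f"pics/{n}.png",cv2.resize(im[y0:y1,x0:x1],None,fx=s,fy=s,interpolation=cv2.INTER_CUBIC))
crop("c_jig",265,180,365,290,5.4)
crop("c_yoke",195,280,335,380,5.7)
crop("c_rack",395,120,475,310,3.1)
```

```text
(no output)
```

View pics/c_jig.png

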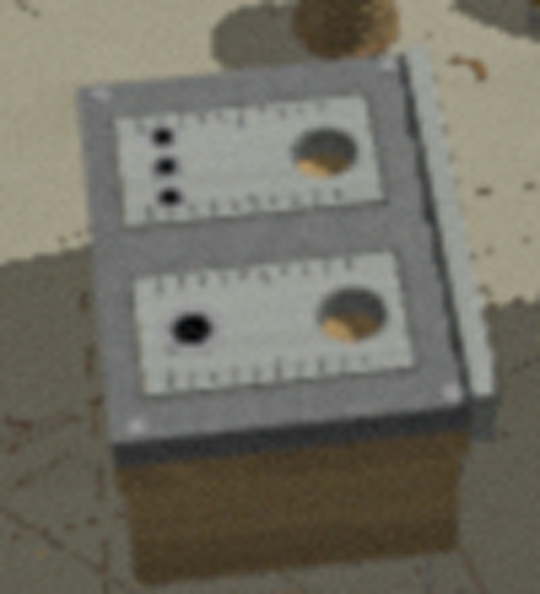

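View pics/c_yoke.png

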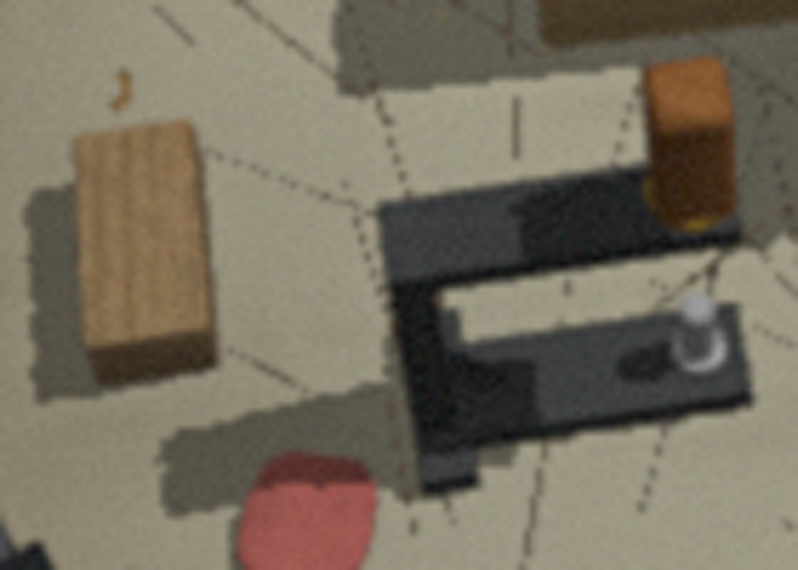

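View pics/c_rack.png

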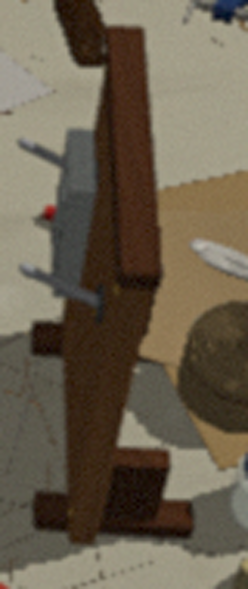

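```bash
cat > h.py <<'E'
import numpy as np, cv2
from scipy.optimize import least_squares
from plant import robot
def proj(n,X,p=None):
    p=p or robot.camera_params(n); c=np.asarray(X)@p["R"].T+p["t"]; u=c@p["mtx"].T; return u[...,:2]/u[...,2:]
def ray(n,px,z,p=None):
    p=p or robot.camera_params(n); d=p["R"].T@np.linalg.inv(p["mtx"])@np.array([px[0],px[1],1.]); o=-p["R"].T@p["t"]
    return o+d*(z-o[2])/d[2]
def fit(n,L,P,g,p=None):
    p=p or robot.camera_params(n); L=np.array(L)/1000.
    def W(v):
        c,s=np.cos(v[2]),np.sin(v[2]); R=np.array([[c,-s,0],[s,c,0],[0,0,1]]); return L@R.T+[v[0],v[1],0]
    r=least_squares(lambda v:(proj(n,W(v),p)-P).ravel(),g,loss='soft_l1'); return r.x,(proj(n,W(r.x),p)-P)
E
python3 - <<'E'
from h import *
A=lambda pts,s,o: np.array(pts)/s+np.array(o)
L=[[-50,69,96],[50,69,96],[50,13,96],[-50,13,96],[-50,-13,96],[50,-13,96],[50,-69,96],[-50,-69,96],[30,41,96],[30,-41,96],[-32,41,96],[-64,89,96],[-64,-89,96]]
P=A([(118,118),(367,97),(384,200),(126,227),(135,281),(398,252),(413,365),(146,395),(325,152),(353,314),(166,166),(80,88),(115,443)],5.4,(265,180))
v,r=fit("side",L,P,[.5,0,0]); print("jig",v,r.round(1).tolist())
L=[[16,18,12],[16,-18,12],[0,0,43],[0,0,174],[-98,-32,12]]
P=A([(735,305),(748,397),(697,298),(690,95),(415,460)],5.7,(195,280))
v,r=fit("side",L,P,[.5,-.2,0]); print("yoke",v,r.round(1).tolist())
L=[[0,100,279],[0,-100,279],[0,-52.5,195],[-48,-52.5,222.7],[-48,52.5,222.7]]
P=A([(107,28),(122,280),(101,300),(25,269),(24,144)],3.1,(395,120))
v,r=fit("side",L,P,[.75,0,0]); print("rack",v,r.round(1).tolist())
E
```

```text
jig [ 0.49768055 -0.14515472  0.00987289] [[-0.3, 0.3], [-0.0, -0.4], [0.4, 0.1], [0.3, -0.1], [-0.3, -0.5], [-0.4, -0.1], [0.7, 0.5], [0.1, 0.1], [0.1, -0.0], [0.0, 0.0], [0.4, 0.3], [-0.5, -0.4], [-0.4, 0.1]]
yoke [ 0.48099018 -0.36911965 -0.03337517] [[1.2, -0.6], [0.4, 0.0], [-0.0, 1.6], [-0.4, -0.9], [-1.0, 0.3]]
rack [ 0.71155118 -0.18855729 -0.19436869] [[0.7, -0.2], [0.6, -3.1], [-0.2, 1.7], [-0.5, 0.3], [-0.6, 0.1]]
```

Request:
{"fn": "carry_out", "kwargs": {"commands": [[[0,0,-0.5,-6.87],[0,0,-0.5,-6.87],[0,0,-0.5,-6.87],[0,0,-0.5,-6.87],[0,0,-0.5,-6.87],[0,0,-0.5,-6.87],[0,0,-0.5,-6.87],[0,0,-0.5,-6.87],[0,0,0,-6.87],[2.2,2.62,0,0],[2.2,2.62,0,0],[2.2,2.62,0,0],[2.2,2.62,0,0],[2.2,2.62,0,0],[2.2,2.62,0,0],[2.2,2.62,0,0],[2.1,2.62,0,0],[0,0,0,0],[0,0,0,0]]], "claw": 6, "grip_force": 50}}

```text
t: 1.73
tool_pos: [0.4821, -0.3685, 0.2721]
orientation: [-2.253, -2.188, 0.0]
force: [-0.2, -1.4, -0.7]
opening: 0.0599
```

```bash
cat > snap.py <<'E'
import sys
from h import *
n,out=sys.argv[1:3]
from scipy.spatial.transform import Rotation as Ro
s=robot.read_state(); p=robot.camera_params(n)
R=Ro.from_rotvec(s["orientation"]).as_matrix()
print("t",s["t"],"pos",np.round(s["tool_pos"],4),"yaw",np.degrees(np.arctan2(R[1,0],R[0,0])).round(2),"tilt z",R[:,2].round(4),"F",np.round(s["force"],1),"open",s["opening"])
np.savez(f"pics/{out}.npz",**p); cv2.imwrite(f"pics/{out}.png",robot.read_camera(n)[:,:,::-1])
E
python3 snap.py wrist w1
```

```text
t 1.7333 pos [ 0.4821 -0.3685  0.2721] yaw 88.31 tilt z [-7.e-04  6.e-04 -1.e+00] F [-0.2 -1.4 -0.7] open 0.05994943101388558
```

View pics/w1.png

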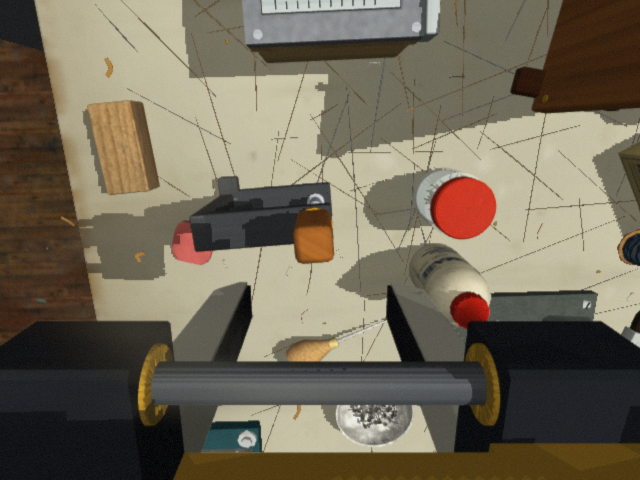

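Run:
```python
import cv2
im=cv2.imread("pics/w1.png")[165:275,180:350]
cv2.imwrite("pics/w1c.png",cv2.resize(im,None,fx=4.7,fy=4.7,interpolation=cv2.INTER_CUBIC))
```

```text
(no output)
```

View pics/w1c.png

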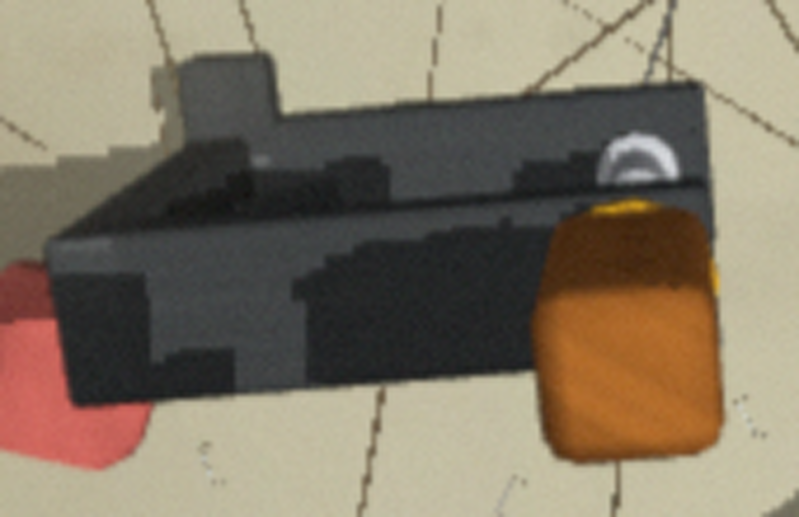

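Run:
```python
from h import *
p=dict(np.load("pics/w1.npz"))
q=lambda x,y:(180+x/4.7,165+y/4.7)
print(ray("w",q(630,372),.174,p))
L=[[0,0,174],[-98,18,114],[-98,-18,114],[16,18,12],[-78,32,12],[-98,32,12]]
P=[q(630,372),q(48,240),q(75,407),q(705,86),q(270,53),q(180,60)]
v,r=fit("w",L,P,[.48,-.37,0],p); print(v,r.round(1).tolist())
# glue bottle cap, jar lid, from wrist; others from side
print("cap",ray("w",(471,310),.139,p),"jar",ray("w",(463,207),.074,p),"block",[ray("w",c,.03,p).round(3) for c in [(88,104),(142,101),(158,190),(107,193)]])
```

```text
[ 0.47919817 -0.3669266   0.174     ]
[ 0.4799643  -0.36774902  0.05310668] [[1.2, 1.2], [-1.5, -4.5], [0.2, 3.8], [0.7, -1.0], [-0.4, -0.2], [-0.9, -0.0]]
cap [ 0.59724029 -0.43320746  0.139     ] jar [ 0.60891157 -0.36580699  0.074     ] block [array([ 0.272, -0.268,  0.03 ]), array([ 0.322, -0.267,  0.03 ]), array([ 0.326, -0.349,  0.03 ]), array([ 0.275, -0.351,  0.03 ])]
```

Request:
{"fn": "carry_out", "kwargs": {"commands": [[[0.12,-0.26,1.2,-4.7],[0,0,2.4,0],[0,0,2.4,0],[0,0,2.4,0],[0,0,2.4,0],[0,0,1.4,0],[0,0,0.6,0],[0,0,0,0],[0,0,0,0]]]}}

```text
t: 2.53
tool_pos: [0.4784, -0.3694, 0.1456]
orientation: [2.166, 2.274, -0.0]
force: [-0.5, 0.3, -0.2]
opening: 0.0602
```

Request:
{"fn": "carry_out", "kwargs": {"commands": [[[0,0,0,0],[0,0,0,0],[0,0,0,0],[0,0,0,0],[0,0,0,0],[0,0,0,0]]], "claw": 0, "grip_force": 55}}

```text
t: 3.03
tool_pos: [0.4786, -0.3687, 0.1449]
orientation: [2.166, 2.275, -0.0]
force: [-1.6, -0.5, -0.1]
opening: 0.0256
```

Request:
{"fn": "carry_out", "kwargs": {"commands": [[[0,0,-0.5,0],[0,0,-1.2,2.4],[0,0,-1.6,0],[0,0,-1.6,0],[0,0,-1.1,0],[0,-1.5,0,0],[0,-2.8,0,0],[0,-2.8,0,0],[1.5,-2.3,0,0],[3,0,0,0],[3,0,0,0],[3,0,0,0],[3,0,0,0],[3,0,0,0],[3,0,0,0],[3,0,0,0],[2.6,0,0,0],[1.2,0,0,0],[0,0,0,0],[0,0,0,0]]]}}

```text
t: 4.7
tool_pos: [0.3824, -0.1059, 0.2046]
orientation: [2.211, 2.231, -0.0]
force: [-0.1, -0.3, -5.0]
opening: 0.0255
```

```bash
python3 snap.py side s1; python3 snap.py wrist w2
```

```text
t 4.7 pos [ 0.3824 -0.1059  0.2046] yaw 90.53 tilt z [ 1.e-04 -3.e-04 -1.e+00] F [-0.1 -0.3 -5. ] open 0.025538485150101604
t 4.75 pos [ 0.3825 -0.1065  0.2047] yaw 90.46 tilt z [ 1.e-04 -5.e-04 -1.e+00] F [-0.6 -0.1 -4. ] open 0.02521734220253361
```

View pics/s1.png

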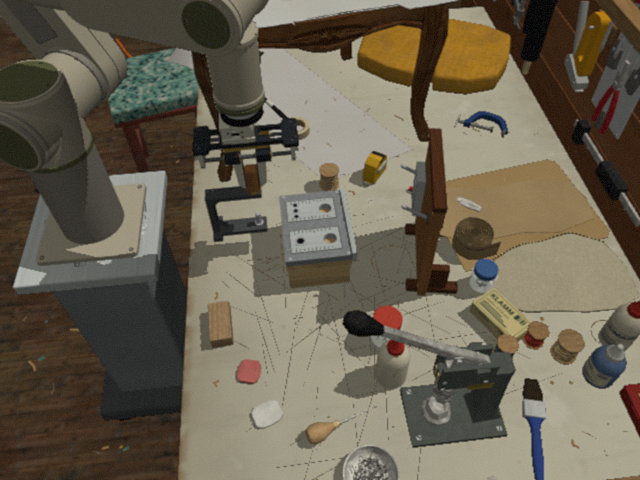

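View pics/w2.png

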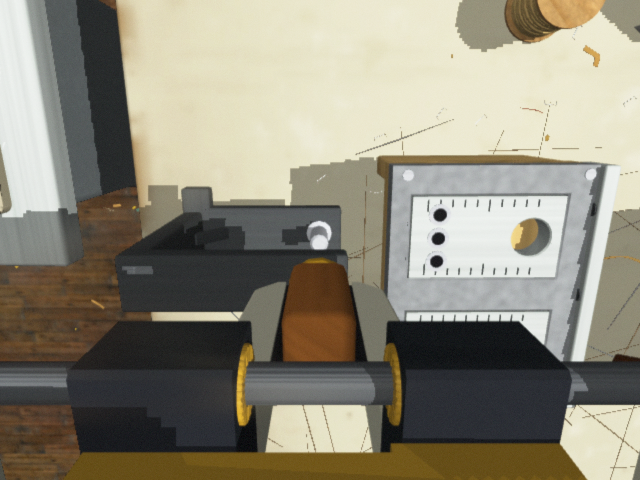

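Run:
```python
import cv2
im=cv2.imread("pics/w2.png")
cv2.imwrite("pics/w2a.png",cv2.resize(im[155:325,375:635],None,fx=3,fy=3,interpolation=cv2.INTER_CUBIC))
cv2.imwrite("pics/w2b.png",cv2.resize(im[175:315,110:360],None,fx=3.2,fy=3.2,interpolation=cv2.INTER_CUBIC))
```

```text
(no output)
```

View pics/w2a.png

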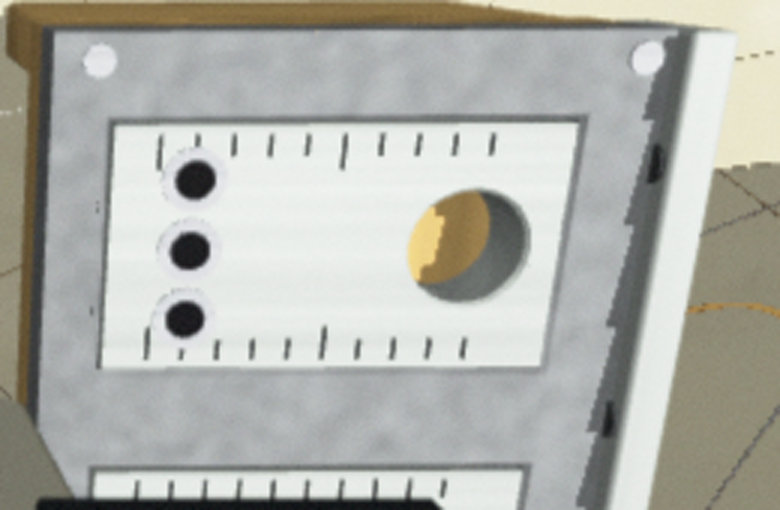

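View pics/w2b.png

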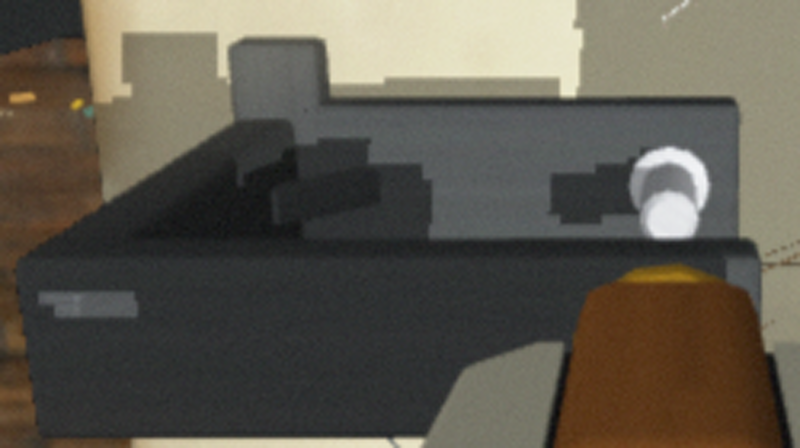

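Run:
```python
from h import *
p=dict(np.load("pics/w2.npz"))
a=lambda x,y:(375+x/3,155+y/3)
b=lambda x,y:(110+x/3.2,175+y/3.2)
L=[[-50,28,96],[50,28,96],[50,-28,96],[-50,-28,96],[30,0,96],[-32,0,96]]
v,r=fit("w",L,[a(113,124),a(581,122),a(542,367),a(100,367),a(469,245),a(190,250)],[.5,-.1,0],p);print("nest",v,r.round(1).tolist())
for z in (.103,.1035): print("pin",ray("w",b(669,216),z,p))
L=[[0,0,103],[16,18,72],[-78,32,72],[-98,32,72],[-98,0,0]][:4]
v,r=fit("w",L,[b(669,216),b(738,100),b(326,42),b(232,44)],[.38,-.1,0],p);print("yoke",v,r.round(1).tolist())
```

```text
nest [ 0.4944529  -0.10282664  0.01433089] [[1.1, 0.2], [-0.7, -0.1], [-0.8, -0.7], [0.7, 0.1], [-0.1, 0.7], [-0.0, -0.4]]
pin [ 0.38285923 -0.10508606  0.103     ]
pin [ 0.38285705 -0.10494259  0.1035    ]
yoke [ 0.38387725 -0.10530913  0.01887694] [[1.6, 0.3], [2.0, 0.1], [-2.6, 0.0], [-1.6, -0.3]]
```

Request:
{"fn": "carry_out", "kwargs": {"commands": [[[0,0,0.8,0],[0,0,1.4,0],[0,0,1.4,0],[0,0,1.0,0],[0,0,0.4,0],[0.1,0.8,0,0],[0,1.6,0,0],[0,1.8,0,0],[0,1.8,0,0],[0,1.8,0,0],[0,1.8,0,0],[0,1.2,0,0],[0,0.5,0,0],[0,0,0,0],[0,0,0,0]]]}}

```text
t: 6.05
tool_pos: [0.4955, -0.1045, 0.1546]
orientation: [-2.213, -2.229, 0.0]
force: [-0.4, -0.1, -5.0]
opening: 0.0259
```

```bash
python3 snap.py side s2;python3 - <<'E'
import cv2
im=cv2.imread("pics/s2.png")[90:300,190:400]
cv2.imwrite("pics/s2c.png",cv2.resize(im,None,fx=2.8,fy=2.8,interpolation=cv2.INTER_CUBIC))
E
```

```text
t 6.05 pos [ 0.4955 -0.1045  0.1546] yaw 90.42 tilt z [-5.e-04  1.e-04 -1.e+00] F [-0.4 -0.1 -5. ] open 0.025945421974999223
```

View pics/s2c.png

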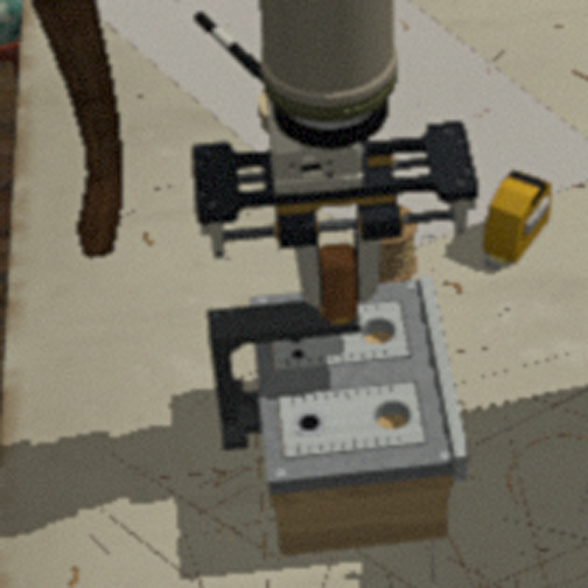

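Request:
{"fn": "carry_out", "kwargs": {"commands": [[[0,0,-0.5,0],[0,0,-0.7,0],[0,0,-0.6,0],[0,0,-0.4,0],[0,0,-0.3,0],[0,0,-0.2,0],[0,0,-0.2,0],[0,0,-0.2,0],[0,0,-0.2,0]]]}}

```text
t: 6.85
tool_pos: [0.4959, -0.1044, 0.1872]
orientation: [2.213, 2.229, 0.001]
force: [6.4, -0.4, -12.8]
opening: 0.0258
```

Request:
{"fn": "carry_out", "kwargs": {"commands": [[[0,0,-0.2,0],[0,0,-0.2,0],[0,0,-0.2,0],[0,0,-0.1,0],[0,0,0,0]]]}}

```text
t: 7.27
tool_pos: [0.4961, -0.1045, 0.195]
orientation: [2.213, 2.229, 0.001]
force: [3.1, -0.5, -8.2]
opening: 0.0256
```

Request:
{"fn": "carry_out", "kwargs": {"commands": [[[0,0,-0.1,0],[0,0,-0.08,0],[0,0,0,0]]]}}

```text
t: 7.52
tool_pos: [0.4957, -0.1045, 0.1966]
orientation: [2.213, 2.229, 0.001]
force: [4.4, 0.1, -8.1]
opening: 0.0257
```

```bash
python3 snap.py side s3;python3 - <<'E'
import cv2
im=cv2.imread("pics/s3.png")[140:290,240:390]
cv2.imwrite("pics/s3c.png",cv2.resize(im,None,fx=4,fy=4,interpolation=cv2.INTER_CUBIC))
E
```

```text
t 7.5167 pos [ 0.4957 -0.1045  0.1966] yaw 90.42 tilt z [ 6.e-04  0.e+00 -1.e+00] F [ 4.4  0.1 -8.1] open 0.0256550646386777
```

View pics/s3c.png

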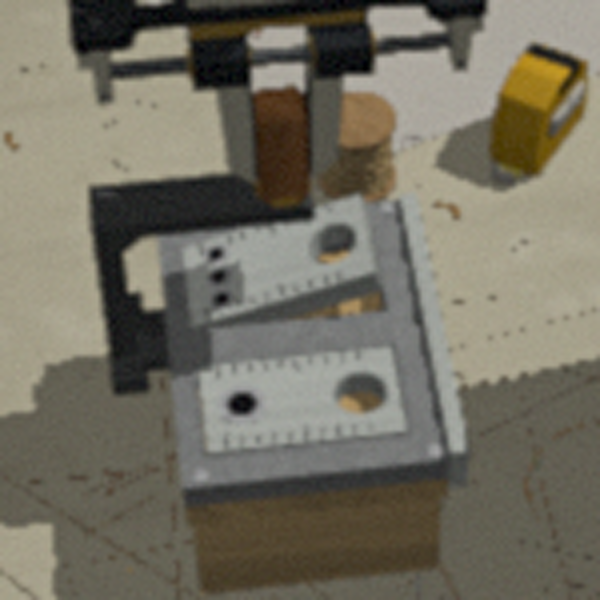

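```bash
python3 snap.py wrist w3;python3 - <<'E'
import cv2
im=cv2.imread("pics/w3.png")[80:400,180:640]
cv2.imwrite("pics/w3c.png",cv2.resize(im,None,fx=1.7,fy=1.7,interpolation=cv2.INTER_CUBIC))
E
```

```text
t 7.5667 pos [ 0.4956 -0.1045  0.1965] yaw 90.42 tilt z [ 3.e-04  0.e+00 -1.e+00] F [ 4.7  0.1 -8.4] open 0.026124309480640213
```

View pics/w3c.png

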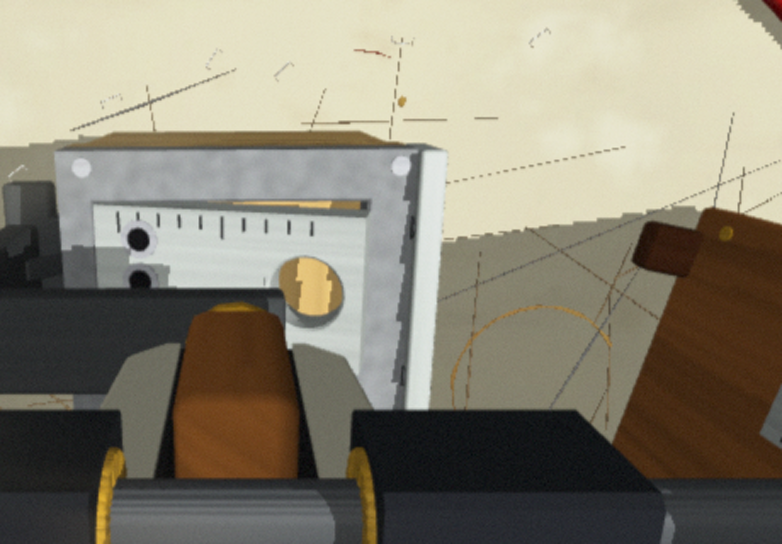

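Request:
{"fn": "carry_out", "kwargs": {"commands": [[[0,0,0.3,0],[0,0,0.3,0],[0,0,0.4,0],[0,0,0.5,0],[0,0,0.5,0],[0,0,0,0],[0,0,0,0]]]}}

```text
t: 8.2
tool_pos: [0.495, -0.1043, 0.1757]
orientation: [-2.212, -2.229, 0.001]
force: [0.8, 0.1, -4.4]
opening: 0.0256
```

```bash
python3 snap.py side s4;python3 - <<'E'
import cv2
im=cv2.imread("pics/s4.png")[140:290,240:390]
cv2.imwrite("pics/s4c.png",cv2.resize(im,None,fx=4,fy=4,interpolation=cv2.INTER_CUBIC))
E
```

```text
t 8.2 pos [ 0.495  -0.1043  0.1757] yaw 90.42 tilt z [-1.5e-03  4.0e-04 -1.0e+00] F [ 0.8  0.1 -4.4] open 0.025632756245923823
```

View pics/s4c.png

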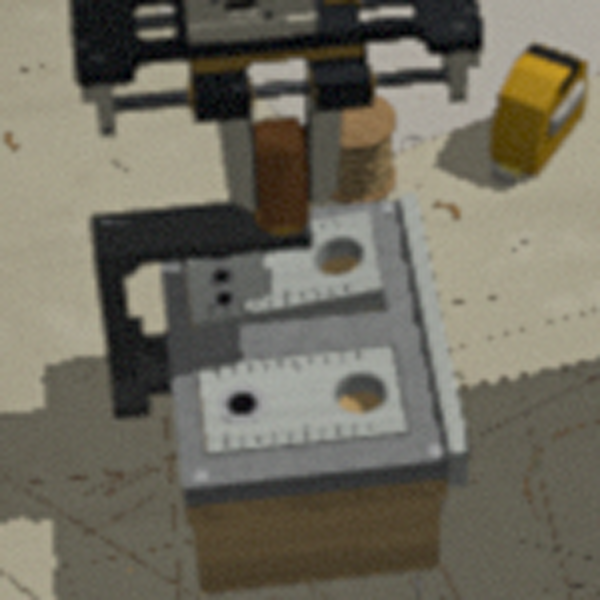

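Request:
{"fn": "carry_out", "kwargs": {"commands": [[[0,-0.25,0,0],[0,-0.25,0,0],[0,0,-0.4,0],[0,0,-0.3,0],[0,0,-0.2,0],[0,0,-0.2,0],[0,0,-0.2,0],[0,0,-0.2,0],[0,0,-0.2,0],[0,0,0,0]]]}}

```text
t: 9.08
tool_pos: [0.4903, -0.1045, 0.1934]
orientation: [-2.213, -2.229, 0.001]
force: [0.5, -0.2, -7.6]
opening: 0.0254
```

Request:
{"fn": "carry_out", "kwargs": {"commands": [[[0,0,-0.12,0],[0,0,-0.12,0],[0,0,-0.12,0],[0,0,0,0]]]}}

```text
t: 9.42
tool_pos: [0.4905, -0.1045, 0.1969]
orientation: [-2.213, -2.229, -0.0]
force: [1.4, -0.0, -9.0]
opening: 0.0257
```

```bash
python3 snap.py side s5;python3 - <<'E'
import cv2
im=cv2.imread("pics/s5.png")[140:290,240:390]
cv2.imwrite("pics/s5c.png",cv2.resize(im,None,fx=4,fy=4,interpolation=cv2.INTER_CUBIC))
E
```

```text
t 9.4167 pos [ 0.4905 -0.1045  0.1969] yaw 90.42 tilt z [-0.e+00  1.e-04 -1.e+00] F [ 1.4 -0.  -9. ] open 0.025718669385598074
```

View pics/s5c.png

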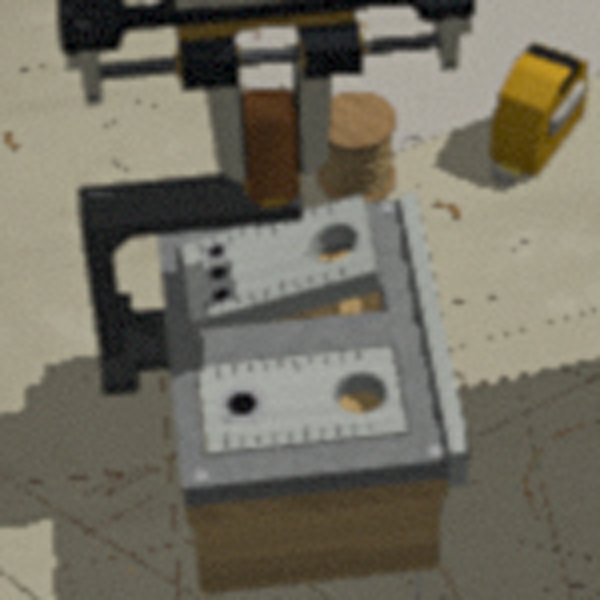

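Request:
{"fn": "carry_out", "kwargs": {"commands": [[[0,0,0.5,0],[0,0,1.0,0],[0,0,1.3,0],[0,0,1.0,0],[0,0,0.43,0],[0,-1.0,0,0],[0,-2.0,0,0],[0,-2.5,0,0],[0,-2.5,0,0],[0,-2.3,0,0],[0,-1.0,0,0],[0,0,-2,0],[0,0,-3,0],[0,0,-3,0],[0,0,-3,0],[0,0,-1.5,0],[0,0,0,0]]]}}

```text
t: 10.88
tool_pos: [0.3792, -0.1061, 0.2838]
orientation: [2.209, 2.225, 0.004]
force: [-0.0, 0.0, -3.7]
opening: 0.0258
```

```bash
python3 snap.py side s6; python3 snap.py wrist w4;python3 - <<'E'
import cv2
im=cv2.imread("pics/s6.png")[90:300,190:400]
cv2.imwrite("pics/s6c.png",cv2.resize(im,None,fx=2.8,fy=2.8,interpolation=cv2.INTER_CUBIC))
E
```

```text
t 10.8833 pos [ 0.3792 -0.1061  0.2838] yaw 90.42 tilt z [ 0.0064 -0.0027 -1.    ] F [-0.   0.  -3.7] open 0.025775394414868036
t 10.9333 pos [ 0.3785 -0.1058  0.2812] yaw 90.42 tilt z [ 0.0034 -0.0014 -1.    ] F [ 0.5  0.2 -5.3] open 0.025832089414504895
```

View pics/s6c.png

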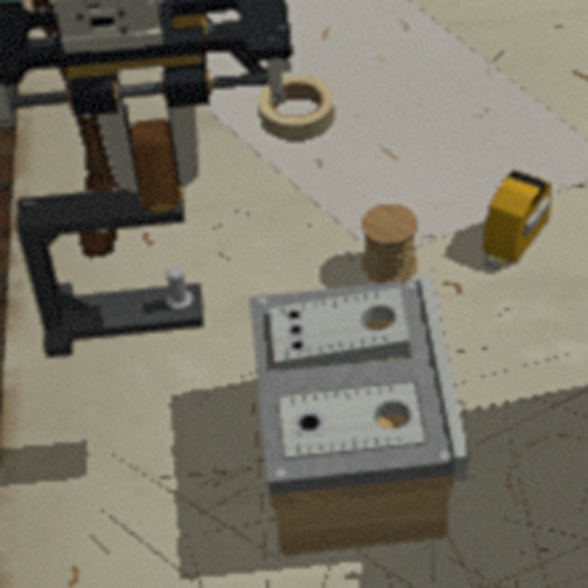

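View pics/w4.png

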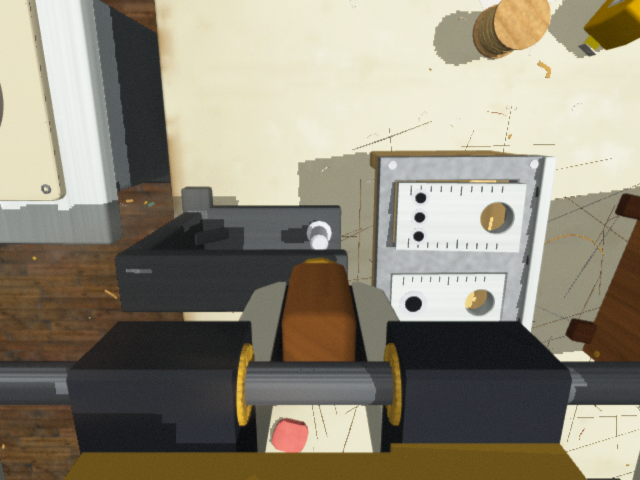

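Run:
```python
import cv2
im=cv2.imread("pics/w4.png")[145:265,365:560]
cv2.imwrite("pics/w4c.png",cv2.resize(im,None,fx=4,fy=4,interpolation=cv2.INTER_CUBIC))
im=cv2.imread("pics/s6.png")[185:240,275:350]
cv2.imwrite("pics/s6d.png",cv2.resize(im,None,fx=10,fy=10,interpolation=cv2.INTER_CUBIC))
```

```text
(no output)
```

View pics/w4c.png

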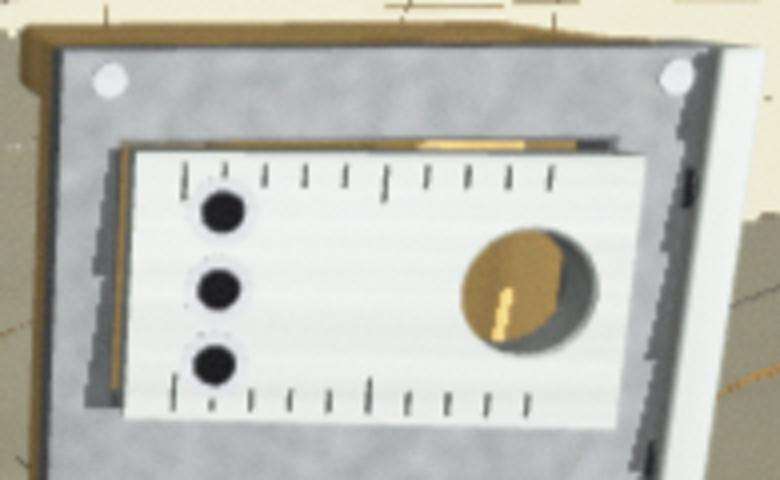

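View pics/s6d.png

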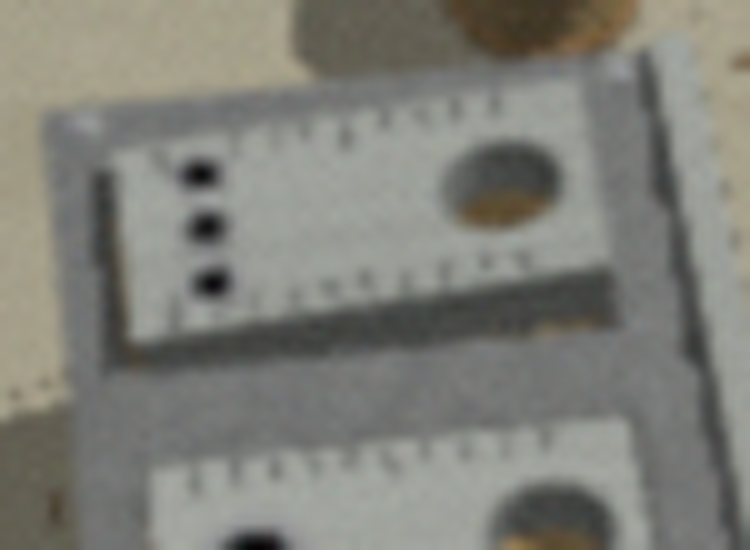

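Run:
```python
from h import *
from scipy.spatial.transform import Rotation as Ro
pw=dict(np.load("pics/w4.npz")); ps=dict(np.load("pics/s6.npz"))
L=np.array([[-50,28,0],[50,28,0],[50,-28,0],[-50,-28,0],[30,0,0],[-32,0,0]])/1000.
W=np.array([(135,153),(645,153),(615,428),(124,418),(530,291),(218,289)])/4+[365,145]
S=np.array([(110,153),(582,82),(608,270),(133,345),(503,185),(207,227)])/10+[275,185]
def X(v): return L@Ro.from_euler('xyz',v[3:]).as_matrix().T+v[:3]
f=lambda v:np.r_[(proj("w",X(v),pw)-W).ravel(),(proj("s",X(v),ps)-S).ravel()]
r=least_squares(f,[.497,-.104,.108,0,0,0]); print(r.x[:3],np.degrees(r.x[3:]),r.fun.reshape(-1,2).round(1).tolist()); print((X(r.x)[:4,2]*1000).round(1))
for nm,g in (("w",lambda v:(proj("w",X(v),pw)-W).ravel()),("s",lambda v:(proj("s",X(v),ps)-S).ravel())):
    q=least_squares(g,r.x); print(nm,q.x[:3],np.degrees(q.x[3:]))
```

```text
[ 0.49552521 -0.1033404   0.10641287] [-3.07460206 -5.18980808  0.8432448 ] [[0.8, -0.1], [-0.1, 0.5], [0.0, -0.4], [0.8, -0.1], [-0.5, 0.3], [0.6, -0.1], [-0.4, 0.3], [-1.2, -0.2], [-0.2, -0.4], [-0.6, -0.0], [-1.0, 0.2], [-0.6, 0.8]]
[100.4 109.4 112.4 103.4]
w [ 0.49434937 -0.10277248  0.10905252] [-2.77410556 -5.15849552  0.93358856]
s [ 0.49667627 -0.1066342   0.11017522] [-2.57424944 -5.10389458 -0.02910049]
```

Run:
```python
import cv2
im=cv2.imread("pics/w4.png")[175:320,110:360]
cv2.imwrite("pics/w4y.png",cv2.resize(im,None,fx=3.2,fy=3.2,interpolation=cv2.INTER_CUBIC))
im=cv2.imread("pics/s6.png")[125:225,190:270]
cv2.imwrite("pics/s6y.png",cv2.resize(im,None,fx=6,fy=6,interpolation=cv2.INTER_CUBIC))
```

```text
(no output)
```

View pics/w4y.png

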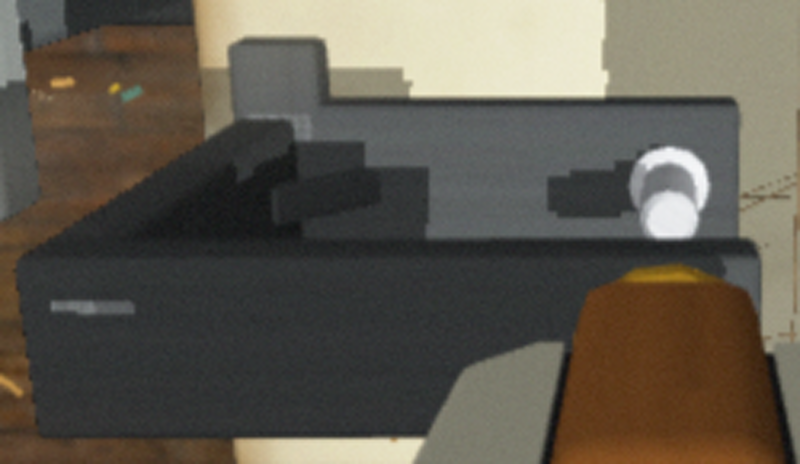

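View pics/s6y.png

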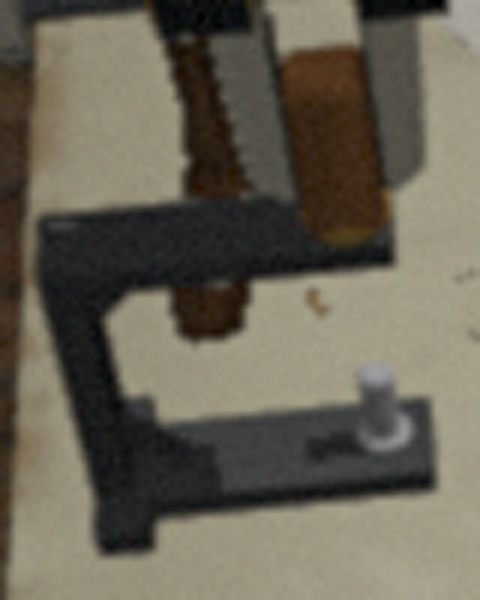

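Run:
```python
from h import *
from scipy.spatial.transform import Rotation as Ro
pw=dict(np.load("pics/w4.npz")); ps=dict(np.load("pics/s6.npz"))
Lw=np.array([[0,0,43],[0,0,12],[16,18,12],[-78,32,12],[-98,32,12],[-98,0,114]])/1000.
W=np.array([(669,215),(669,187),(738,101),(325,40),(232,41),(29,347)])/3.2+[110,175]
Ls=np.array([[0,0,43],[0,0,12],[16,18,12],[16,-18,12],[-98,-32,12],[-78,-32,12]])/1000.
S=np.array([(376,372),(383,430),(430,402),(435,468),(95,522),(155,518)])/6+[190,125]
X=lambda L,v: L@Ro.from_euler('xyz',v[3:]).as_matrix().T+v[:3]
gw=lambda v:(proj("w",X(Lw,v),pw)-W).ravel()
gs=lambda v:(proj("s",X(Ls,v),ps)-S).ravel()
for g in (gw,gs,lambda v:np.r_[gw(v),gs(v)]):
    r=least_squares(g,[.38,-.105,.135,0,0,0],loss='soft_l1'); print(r.x[:3].round(4),np.degrees(r.x[3:]).round(2),g(r.x).reshape(-1,2).round(1).tolist())
```

```text
[ 0.3798 -0.1056  0.1326] [ 0.34 -1.26  0.69] [[-0.5, 0.7], [0.3, -2.5], [0.8, 0.3], [-1.2, 0.3], [0.2, 0.0], [0.2, -0.2]]
[ 0.3807 -0.0862  0.1157] [-4.37  1.24 -0.22] [[0.1, -0.4], [0.3, 1.1], [-0.1, -0.6], [-0.4, 0.1], [0.1, 0.0], [0.0, -0.0]]
[ 0.381  -0.105   0.1369] [-0.56 -0.3   0.66] [[2.4, 0.7], [2.2, -2.1], [3.0, 0.2], [-1.2, 0.2], [-0.5, -0.0], [-0.0, -0.3], [-1.1, -0.1], [-0.5, 1.0], [-0.9, -1.5], [-0.8, 0.3], [-1.4, 2.5], [-1.3, 2.1]]
```

Request:
{"fn": "carry_out", "kwargs": {"commands": [[[0.1,1.5,0,0],[0,2.6,0,0],[0,2.8,0,0],[0,2.8,0,0],[0,2.8,0,0],[0,1.6,0,0],[0,0.6,0.3,0],[0,0,0.7,0],[0,0,0.5,0],[0,0,0.3,0],[0,0,0.2,0],[0,0,0.2,0],[0,0,0.2,0],[0,0,0.2,0]]]}}

```text
t: 12.15
tool_pos: [0.5245, -0.1037, 0.2556]
orientation: [2.212, 2.228, 0.001]
force: [-8.2, 0.9, 16.6]
opening: 0.0258
```

Request:
{"fn": "carry_out", "kwargs": {"commands": [[[0,0,0.15,0],[0,0,0.15,0],[0,0,0.15,0]]]}}

```text
t: 12.4
tool_pos: [0.5248, -0.1039, 0.2552]
orientation: [2.21, 2.226, 0.002]
force: [-16.6, 0.7, 37.7]
opening: 0.0255
```

```bash
python3 snap.py side s7
python3 - <<'E'
import cv2
im=cv2.imread("pics/s7.png")[110:270,230:390]
cv2.imwrite("pics/s7c.png",cv2.resize(im,None,fx=3.7,fy=3.7,interpolation=cv2.INTER_CUBIC))
E
```

```text
t 12.4 pos [ 0.5248 -0.1039  0.2552] yaw 90.41 tilt z [ 0.0041 -0.0022 -1.    ] F [-16.6   0.7  37.7] open 0.025549822795630443
```

View pics/s7c.png

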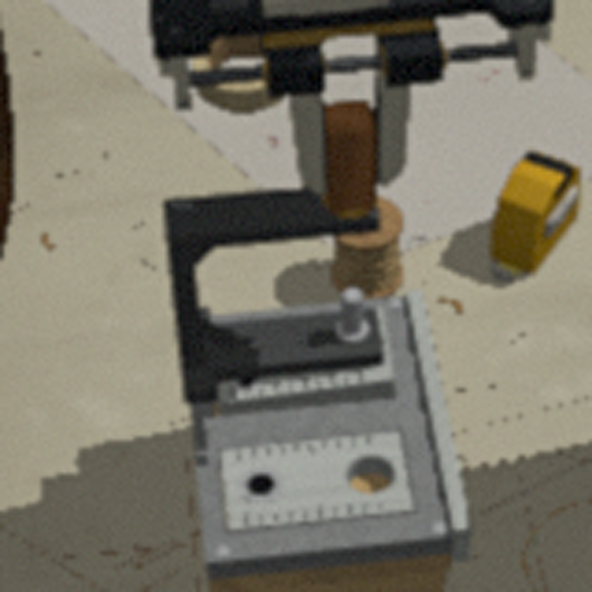

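Request:
{"fn": "carry_out", "kwargs": {"commands": [[[0,0,-0.3,0],[0,0,-0.5,0],[0,0,-0.8,0],[0,0,-1.2,0],[0,-1.5,0,0],[0,-2.6,0,0],[0,-2.8,0,0],[0,-2.8,0,0],[0,-2.8,0,0],[0,-1.5,0,0],[0,-0.7,0,0],[0,0,0,0],[0,0,0,0]]]}}

```text
t: 13.53
tool_pos: [0.3782, -0.1046, 0.278]
orientation: [2.213, 2.228, 0.001]
force: [0.2, -0.5, -4.2]
opening: 0.0257
```

```bash
python3 snap.py side s8; python3 snap.py wrist w5;python3 - <<'E'
import cv2
im=cv2.imread("pics/w5.png")[145:265,365:560]
cv2.imwrite("pics/w5c.png",cv2.resize(im,None,fx=4,fy=4,interpolation=cv2.INTER_CUBIC))
im=cv2.imread("pics/s8.png")[185:240,275:350]
cv2.imwrite("pics/s8d.png",cv2.resize(im,None,fx=10,fy=10,interpolation=cv2.INTER_CUBIC))
E
```

```text
t 13.5333 pos [ 0.3782 -0.1046  0.278 ] yaw 90.39 tilt z [ 1.9e-03 -5.0e-04 -1.0e+00] F [ 0.2 -0.5 -4.2] open 0.02567201651417975
t 13.5833 pos [ 0.3783 -0.1045  0.2777] yaw 90.41 tilt z [ 1.2e-03 -2.0e-04 -1.0e+00] F [ 1.1  0.2 -4.1] open 0.025434057650221872
```

View pics/w5c.png

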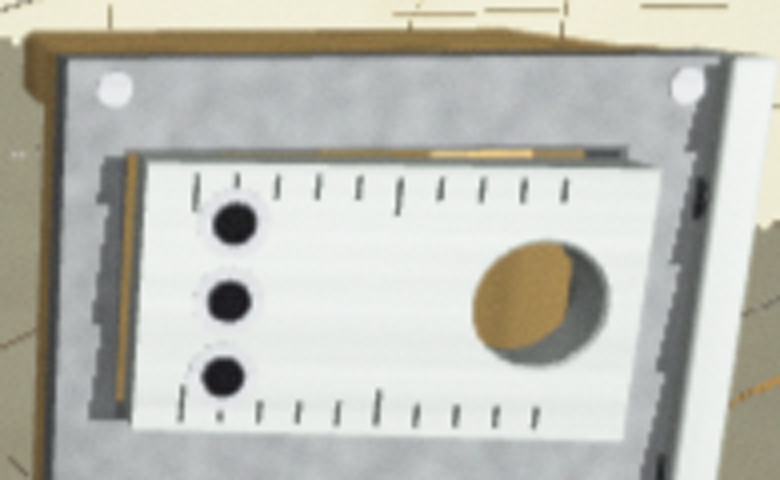

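View pics/s8d.png

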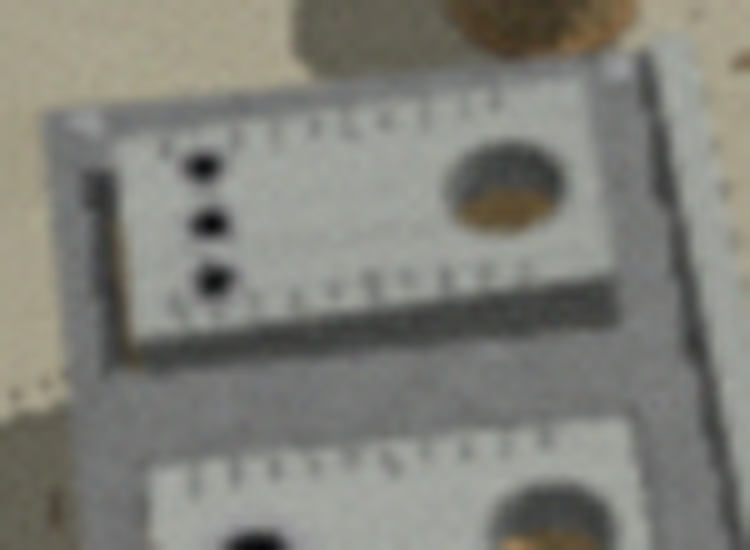

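```bash
cat > pl.py <<'E'
from h import *
from scipy.spatial.transform import Rotation as Ro
L=np.array([[-50,28,0],[50,28,0],[50,-28,0],[-50,-28,0],[30,0,0],[-32,0,0]])/1000.
X=lambda v: L@Ro.from_euler('xyz',v[3:]).as_matrix().T+v[:3]
def pl(W,pw,S,ps):
    gw=lambda v:(proj("w",X(v),pw)-W).ravel(); gs=lambda v:(proj("s",X(v),ps)-S).ravel()
    for g in (lambda v:np.r_[gw(v),gs(v)],gw,gs):
        r=least_squares(g,[.497,-.104,.108,0,0,0]); print(r.x[:3].round(4),np.degrees(r.x[3:]).round(2),(X(r.x)[:4,2]*1000).round(1),np.abs(r.fun).max().round(1))
E
python3 - <<'E'
from pl import *
W=np.array([(146,162),(659,168),(623,440),(132,430),(541,303),(229,301)])/4+[365,145]
S=np.array([(115,143),(582,85),(610,277),(135,340),(506,187),(210,223)])/10+[275,185]
pl(W,dict(np.load("pics/w5.npz")),S,dict(np.load("pics/s8.npz")))
E
```

```text
[ 0.4961 -0.1035  0.1068] [-1.52 -3.62  0.28] [102.9 109.2 110.7 104.3] 0.9
[ 0.4951 -0.103   0.109 ] [-1.15 -3.53  0.35] [105.4 111.5 112.6 106.5] 0.4
[ 0.4977 -0.1004  0.1035] [-0.74 -3.37 -0.35] [100.2 106.  106.8 100.9] 0.4
```

Run:
```python
from pl import *
W=np.array([(113,124),(581,122),(542,367),(100,367),(469,245),(190,250)])/3+[375,155]
S=np.array([(118,118),(367,97),(384,200),(126,227),(325,152),(166,166)])/5.4+[265,180]
pl(W,dict(np.load("pics/w2.npz")),S,robot.camera_params("side"))
```

```text
[ 0.4951 -0.1032  0.0947] [-0.56 -1.03  0.88] [93.6 95.4 95.9 94.1] 1.4
[ 0.4939 -0.1026  0.0971] [-0.08 -0.72  0.94] [96.4 97.7 97.8 96.5] 0.8
[ 0.4971 -0.1012  0.0927] [-0.21 -0.74 -0.56] [91.9 93.2 93.4 92.1] 0.3
```

Request:
{"fn": "carry_out", "kwargs": {"commands": [[[0.15,1.5,0,0],[0,2.8,0,0],[0,3.0,0,0],[0,3.0,0,0],[0,2.8,0,3],[0,2.0,0,6],[0,0.8,0,7.16],[0,0,0,7.16],[0,0,0,7.16],[0,0,0,7.16],[0,0,0,7.16],[0,0,0,7.16],[0,0,0,7.16],[0,0,0,7.16],[0,0,0,7.16],[0,0,0,7.16],[0,0,0,6.5],[0,0,0,2.5],[0,0,0,0],[0,0,0,0]]]}}

```text
t: 15.3
tool_pos: [0.5368, -0.1038, 0.2765]
orientation: [-3.141, -0.026, 0.002]
force: [0.3, -0.1, -4.2]
opening: 0.0256
```

```bash
python3 snap.py side s9; python3 snap.py wrist w6;python3 - <<'E'
import cv2
im=cv2.imread("pics/s9.png")[90:290,220:420]
cv2.imwrite("pics/s9c.png",cv2.resize(im,None,fx=3,fy=3,interpolation=cv2.INTER_CUBIC))
E
```

```text
t 15.3 pos [ 0.5368 -0.1038  0.2765] yaw 0.95 tilt z [-1.3e-03  3.0e-04 -1.0e+00] F [ 0.3 -0.1 -4.2] open 0.025619602894663578
t 15.35 pos [ 0.5367 -0.1039  0.2766] yaw 0.96 tilt z [-1.1e-03  3.0e-04 -1.0e+00] F [-0.6  0.1 -4.4] open 0.025571994160199764
```

View pics/s9c.png

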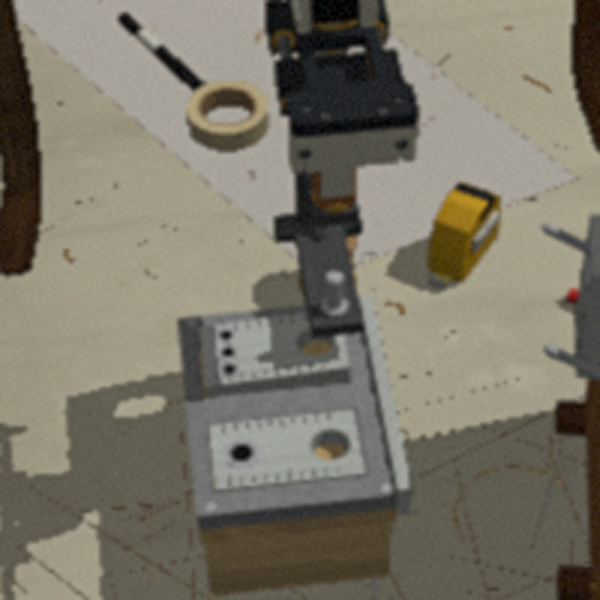

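View pics/w6.png

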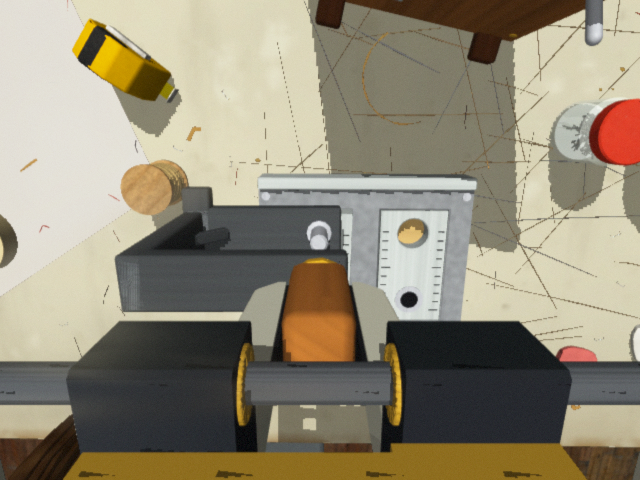

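Request:
{"fn": "carry_out", "kwargs": {"commands": [[[0,0.3,0.5,0],[0,0,0.6,0],[0,0,0.5,0],[0,0,0.2,0],[0,0,0.2,0],[0,0,0.2,0],[0,0,0.15,0]]]}}

```text
t: 15.98
tool_pos: [0.5365, -0.107, 0.2559]
orientation: [3.141, 0.023, 0.002]
force: [-8.3, 1.2, 16.8]
opening: 0.0261
```

Request:
{"fn": "carry_out", "kwargs": {"commands": [[[0,0,0.1,0],[0,0,0.1,0]]]}}

```text
t: 16.15
tool_pos: [0.537, -0.107, 0.2558]
orientation: [3.141, 0.023, 0.005]
force: [-7.5, 2.7, 21.9]
opening: 0.0257
```

```bash
python3 snap.py side s10
python3 - <<'E'
import cv2
im=cv2.imread("pics/s10.png")[160:260,260:370]
cv2.imwrite("pics/s10c.png",cv2.resize(im,None,fx=6,fy=6,interpolation=cv2.INTER_CUBIC))
E
```

```text
t 16.15 pos [ 0.537  -0.107   0.2558] yaw 0.83 tilt z [ 3.5e-03 -7.0e-04 -1.0e+00] F [-7.5  2.7 21.9] open 0.025713441973600083
```

View pics/s10c.png

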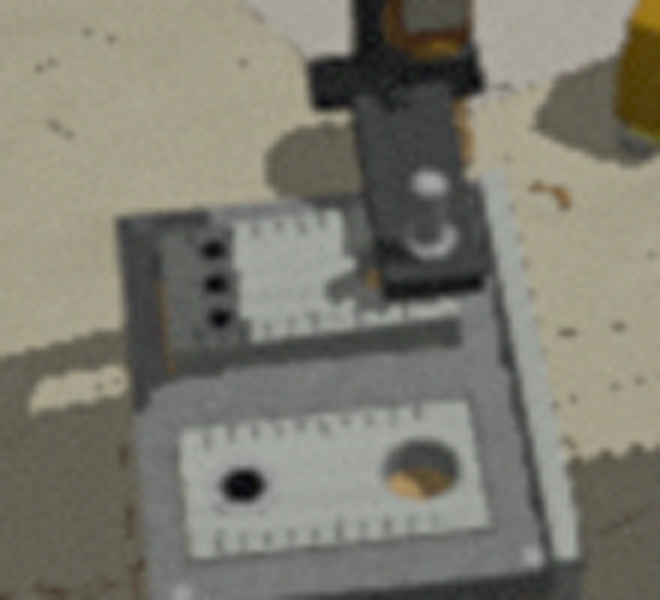

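Request:
{"fn": "carry_out", "kwargs": {"commands": [[[0,0,0.15,0],[0,0,0.15,0],[0,0,0.15,0],[0,0,0,0]]]}}

```text
t: 16.53
tool_pos: [0.5394, -0.107, 0.2553]
orientation: [3.14, 0.023, 0.018]
force: [-6.0, 5.1, 32.1]
opening: 0.0254
```

Request:
{"fn": "carry_out", "kwargs": {"commands": [[[0,0,-0.4,0],[0,0,-0.8,0],[0,0,-1.2,0],[0,0,-0.8,-3],[0,0,0,-7],[0,0,0,-7.16],[0,0,0,-7.16],[0,0,0,-7.16],[0,0,0,-7.16],[0,0,0,-7.16],[0,0,0,-7.16],[0,0,0,-7.16],[0,0,0,-7.16],[0,0,0,-7.16],[0,0,0,-7.16],[0,0,0,-6],[0,0,0,-1.9],[0,0,0,0]]]}}

```text
t: 18.03
tool_pos: [0.5363, -0.107, 0.2792]
orientation: [-2.213, -2.229, 0.0]
force: [-0.1, 0.2, -5.4]
opening: 0.0255
```

Request:
{"fn": "carry_out", "kwargs": {"commands": [[[0,-1.5,0,0],[0,-3,0,0],[0,-3.5,0,0],[0,-3.5,0,0],[0,-3,0,0],[0,-1.2,0,0],[0,0,0,0],[0,0,0,0]]]}}

```text
t: 18.7
tool_pos: [0.3796, -0.108, 0.2798]
orientation: [2.216, 2.224, 0.001]
force: [-0.4, -0.0, -4.8]
opening: 0.0256
```

```bash
python3 snap.py side s11; python3 snap.py wrist w7;python3 - <<'E'
import cv2
im=cv2.imread("pics/w7.png")[145:265,365:560]
cv2.imwrite("pics/w7c.png",cv2.resize(im,None,fx=4,fy=4,interpolation=cv2.INTER_CUBIC))
im=cv2.imread("pics/s11.png")[185:240,275:350]
cv2.imwrite("pics/s11d.png",cv2.resize(im,None,fx=10,fy=10,interpolation=cv2.INTER_CUBIC))
E
```

```text
t 18.7 pos [ 0.3796 -0.108   0.2798] yaw 90.2 tilt z [ 1.8e-03 -5.0e-04 -1.0e+00] F [-0.4 -0.  -4.8] open 0.025552710986070693
t 18.75 pos [ 0.38   -0.108   0.2797] yaw 90.24 tilt z [ 1.4e-03 -3.0e-04 -1.0e+00] F [ 0.4  0.3 -4.3] open 0.025199902722482605
```

View pics/w7c.png

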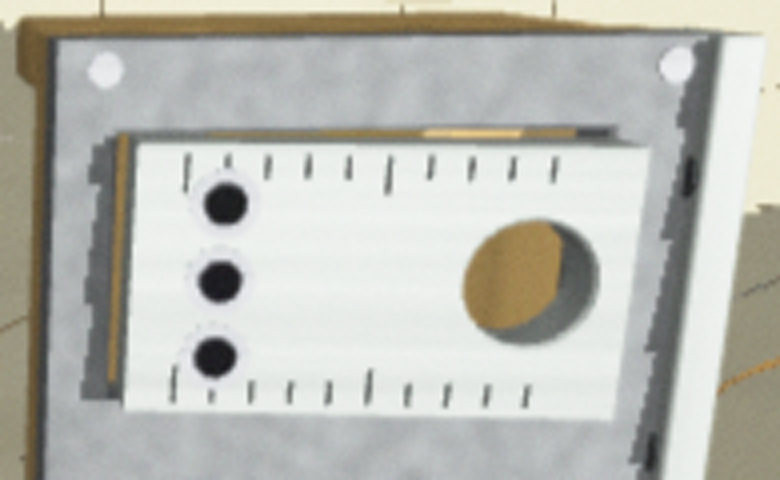

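View pics/s11d.png

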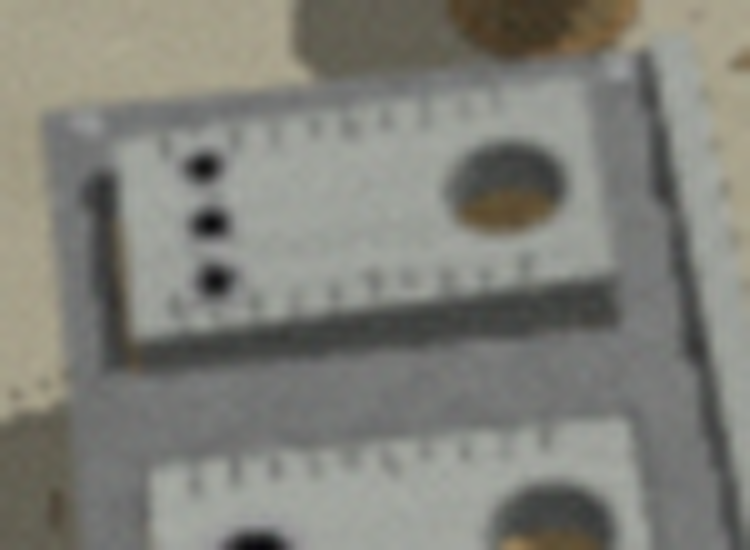

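Run:
```python
from pl import *
W=np.array([(137,142),(649,148),(614,419),(124,410),(532,283),(220,281)])/4+[365,145]
S=np.array([(115,143),(582,85),(610,276),(135,342),(506,187),(210,223)])/10+[275,185]
pl(W,dict(np.load("pics/w7.npz")),S,dict(np.load("pics/s11.npz")))
```

```text
[ 0.4962 -0.1036  0.1068] [-1.37 -3.87  0.19] [102.8 109.5 110.9 104.1] 0.9
[ 0.4953 -0.1032  0.1087] [-1.06 -3.9   0.27] [104.8 111.6 112.7 105.9] 0.5
[ 0.4976 -0.1007  0.1038] [-0.61 -3.59 -0.35] [100.3 106.6 107.2 100.9] 0.5
```

Request:
{"fn": "carry_out", "kwargs": {"commands": [[[0.35,0,1.5,0],[0,0,3,0],[0,0,3.2,0],[0,0,3,0],[0,0,1.4,0],[0,0,0.4,0],[0,1,0,0],[0,2,0,0],[0,2.3,0,0],[0,2.3,0,0],[0,2.2,0,0],[0,1.5,0,0],[0,0.7,0,0],[0,0,0,0],[0,0,-0.7,0],[0,0,-1.2,0],[0,0,-1.0,0],[0,0,-0.6,0],[0,0,-0.2,0],[0,0,-0.1,0]]]}}

```text
t: 20.47
tool_pos: [0.4995, -0.1039, 0.1931]
orientation: [2.215, 2.226, 0.001]
force: [0.4, -1.6, -5.9]
opening: 0.0257
```

Request:
{"fn": "carry_out", "kwargs": {"commands": [[[0,0,-0.1,0],[0,0,0,0]]]}}

```text
t: 20.63
tool_pos: [0.4992, -0.1038, 0.1931]
orientation: [-2.215, -2.227, 0.0]
force: [0.5, -0.5, -6.4]
opening: 0.0259
```

Request:
{"fn": "carry_out", "kwargs": {"commands": [[[0,0,-0.1,0],[0,0,-0.05,0],[0,-0.15,0,0],[0,-0.2,0,0],[0,-0.2,0,0],[0,-0.2,0,0],[0,-0.2,0,0]]]}}

```text
t: 21.22
tool_pos: [0.4905, -0.1033, 0.1954]
orientation: [2.214, 2.227, 0.003]
force: [3.6, 4.0, -7.4]
opening: 0.0259
```

```bash
python3 snap.py side s12
python3 - <<'E'
import cv2
im=cv2.imread("pics/s12.png")[185:240,275:350]
cv2.imwrite("pics/s12d.png",cv2.resize(im,None,fx=10,fy=10,interpolation=cv2.INTER_CUBIC))
E
```

```text
t 21.2167 pos [ 0.4905 -0.1033  0.1954] yaw 90.34 tilt z [ 2.1e-03  8.0e-04 -1.0e+00] F [ 3.6  4.  -7.4] open 0.02591704355133495
```

View pics/s12d.png

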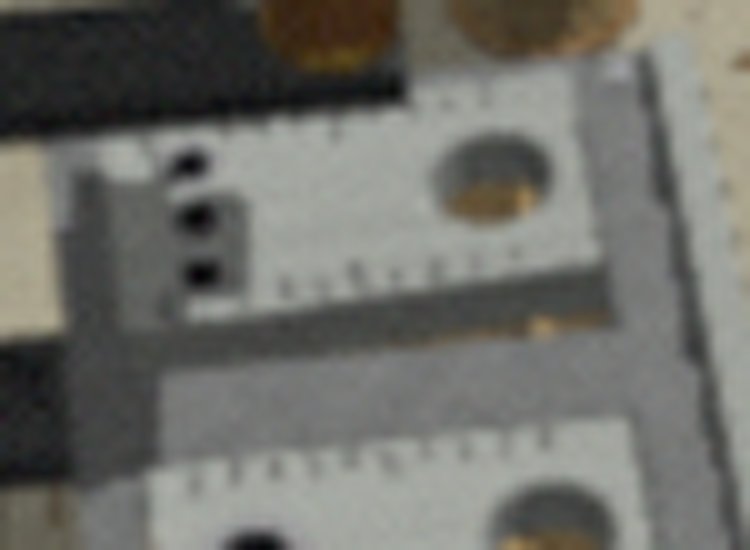

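Request:
{"fn": "carry_out", "kwargs": {"commands": [[[0,0,0.2,0],[0,0,0.3,0],[0,0,0.5,0],[0,0,0.6,0],[0,0,0,0]]]}}

```text
t: 21.68
tool_pos: [0.4888, -0.1038, 0.1769]
orientation: [-2.214, -2.226, 0.003]
force: [-1.4, -0.3, -5.6]
opening: 0.026
```

```bash
python3 snap.py side s13
python3 - <<'E'
import cv2
im=cv2.imread("pics/s13.png")[185:240,275:350]
cv2.imwrite("pics/s13d.png",cv2.resize(im,None,fx=10,fy=10,interpolation=cv2.INTER_CUBIC))
E
```

```text
t 21.6833 pos [ 0.4888 -0.1038  0.1769] yaw 90.31 tilt z [-2.7e-03  2.0e-04 -1.0e+00] F [-1.4 -0.3 -5.6] open 0.026014810786134077
```

View pics/s13d.png

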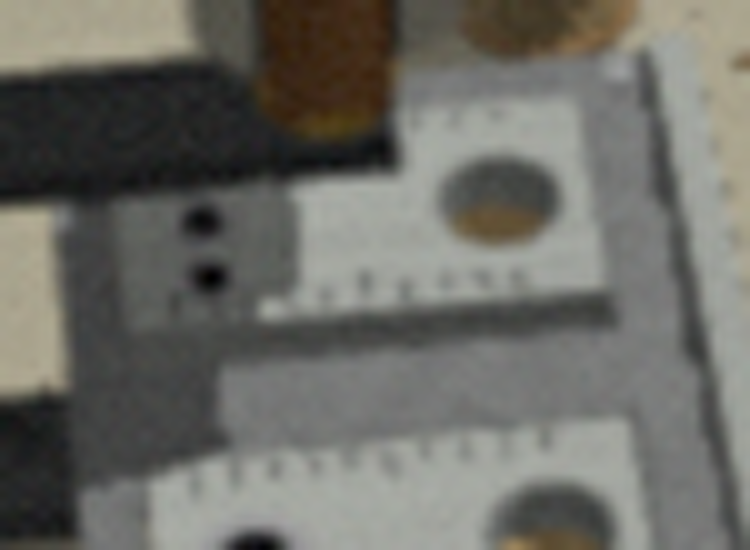

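Request:
{"fn": "carry_out", "kwargs": {"commands": [[[0,0,0.8,0],[0,0,1.0,0],[0,0,0.4,0],[0,-1.2,0,0],[0,-2.4,0,0],[0,-2.6,0,0],[0,-2.6,0,0],[0,-1.8,0,0],[0,-0.8,0,0],[0,0,-1.5,0],[0,0,-2.5,0],[0,0,-1.5,0],[0,0,0,0]]]}}

```text
t: 22.82
tool_pos: [0.3775, -0.1052, 0.215]
orientation: [2.212, 2.224, 0.003]
force: [1.2, -1.0, -3.7]
opening: 0.0256
```

```bash
python3 snap.py wrist w8;python3 - <<'E'
import cv2
im=cv2.imread("pics/w8.png")[145:300,365:625]
cv2.imwrite("pics/w8c.png",cv2.resize(im,None,fx=3,fy=3,interpolation=cv2.INTER_CUBIC))
E
```

```text
t 22.8167 pos [ 0.3775 -0.1052  0.215 ] yaw 90.31 tilt z [ 0.0052 -0.0023 -1.    ] F [ 1.2 -1.  -3.7] open 0.02555412482507187
```

View pics/w8c.png

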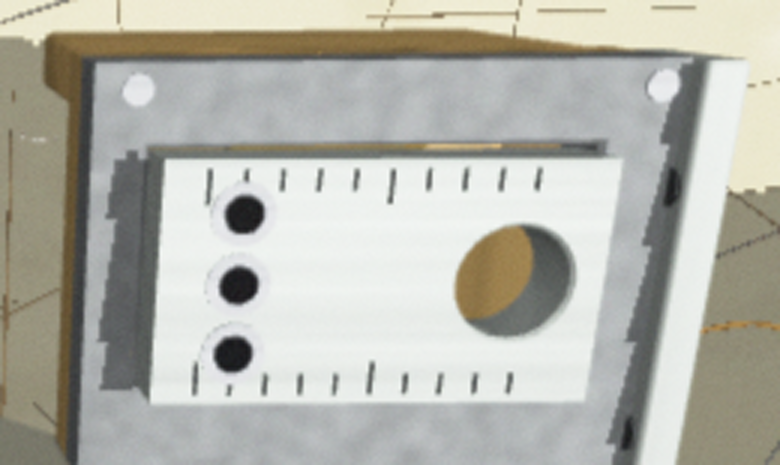

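Request:
{"fn": "carry_out", "kwargs": {"commands": [[[-1.5,0,0,0],[-3,0,0,0],[-3.2,0,0,0],[-3.2,0,0,0],[-3.2,0,0,0],[-3.2,0,0,0],[-3.2,0,0,0],[-3.0,1,0,0],[-2,2.2,0,0],[-0.8,2.6,0,0],[0,2.4,0,0],[0,1.4,0.5,0],[0,0.5,1.5,0],[0,0,1.8,0],[0,0,1.5,0],[0,0,0.7,0],[0,0,0.3,0],[0,0,0,0]]]}}

```text
t: 24.37
tool_pos: [0.4776, -0.3661, 0.1469]
orientation: [-2.213, -2.225, 0.0]
force: [0.6, 0.1, -4.1]
opening: 0.0256
```

Request:
{"fn": "carry_out", "kwargs": {"commands": [[[0,0,0.1,0],[0,0,0.1,0],[0,0,0.1,0],[0,0,0,0]]]}}

```text
t: 24.7
tool_pos: [0.4786, -0.3671, 0.1463]
orientation: [2.215, 2.227, 0.0]
force: [-0.1, 0.2, -5.0]
opening: 0.0254
```

Request:
{"fn": "carry_out", "kwargs": {"commands": [[[0,0,0.1,0],[0,0,0,0],[0,0,0,0]]]}}

```text
t: 24.95
tool_pos: [0.4787, -0.3671, 0.1453]
orientation: [2.214, 2.227, 0.0]
force: [0.5, -0.2, -1.5]
opening: 0.0258
```

Request:
{"fn": "carry_out", "kwargs": {"commands": [[[0,0,0.08,0],[0,0,0.08,0],[0,0,0,0]]]}}

```text
t: 25.2
tool_pos: [0.4789, -0.3674, 0.145]
orientation: [2.214, 2.226, -0.0]
force: [-0.8, 0.8, 7.8]
opening: 0.0258
```

Request:
{"fn": "carry_out", "kwargs": {"commands": [[[0,0,-0.05,0],[0,0,0,0],[0,0,-0.3,0],[0,0,-1.2,0],[0,0,-2.5,0],[0,0,-3,0],[0,0,-2.5,0],[0,0,-1,0],[0,0,0,0]]], "claw": 5.5}}

```text
t: 25.95
tool_pos: [0.4797, -0.3681, 0.253]
orientation: [2.211, 2.223, 0.0]
force: [0.2, 0.3, 0.0]
opening: 0.0552
```

```bash
python3 snap.py side s14; python3 snap.py wrist w9
python3 - <<'E'
from pl import *
W=np.array([(165,157),(621,157),(585,402),(150,402),(515,280),(238,285)])/3+[365,145]
pw=dict(np.load("pics/w8.npz"))
gw=lambda v:(proj("w",X(v),pw)-W).ravel()
r=least_squares(gw,[.497,-.104,.108,0,0,0]); print(r.x[:3].round(4),np.degrees(r.x[3:]).round(2),(X(r.x)[:4,2]*1000).round(1),np.abs(r.fun).max().round(1))
E
```

```text
t 25.95 pos [ 0.4797 -0.3681  0.253 ] yaw 90.32 tilt z [ 0.0049 -0.0045 -1.    ] F [0.2 0.3 0. ] open 0.055172425873656214
t 26.0 pos [ 0.479  -0.3674  0.2502] yaw 90.32 tilt z [ 0.0024 -0.0021 -1.    ] F [-0.9  0.3 -0.9] open 0.05500080595494486
[ 0.4939 -0.1029  0.1071] [-2.26  0.77  0.19] [106.6 105.3 107.5 108.8] 0.7
```

View pics/s14.png

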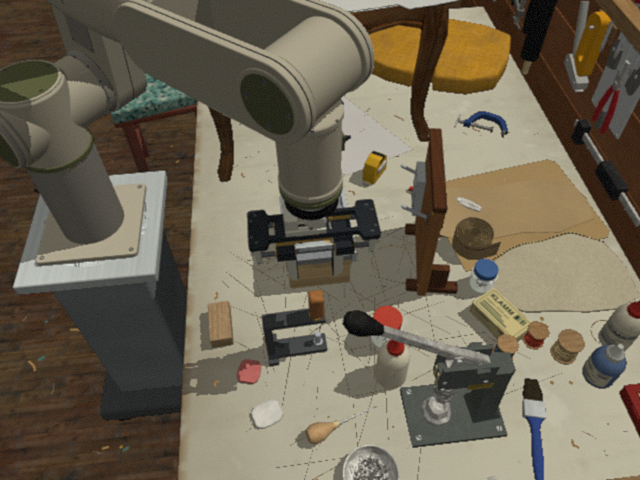

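View pics/w9.png

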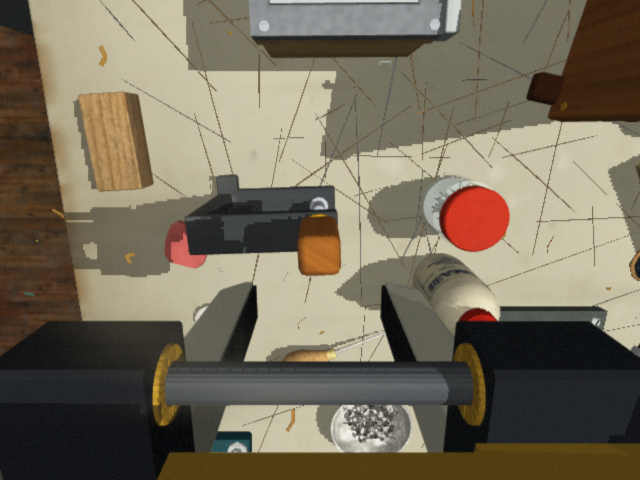

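Request:
{"fn": "carry_out", "kwargs": {"commands": [[[0,0,0,-6.95],[0,0,0,-6.95],[0,0,0,-6.95],[0,0,0,-6.95],[0,0,0,-6.95],[0,0,0,-6.95],[0,0,0,-6.95],[0,0,0,-6.95],[0,0,0,-6.95],[0,0,0,-6.95],[0,0,0,-6.95],[0,0,0,-6.95],[0,0,0,-6.95],[-0.7,3.3,0,0],[-0.7,3.3,0,0],[-0.7,3.3,0,0],[-0.7,3.3,0,0],[-0.7,3.3,0,0],[-0.7,3.3,0,0],[-0.7,3.3,0,0]]], "claw": 7.5}}

```text
t: 27.72
tool_pos: [0.5235, -0.1333, 0.2457]
orientation: [0.018, -3.138, -0.002]
force: [0.5, -0.1, 0.0]
opening: 0.075
```

Request:
{"fn": "carry_out", "kwargs": {"commands": [[[-0.7,2.5,0,0],[0,0.8,0,0],[0,0,0,0],[0,0,0,0]]]}}

```text
t: 28.05
tool_pos: [0.5305, -0.1023, 0.247]
orientation: [0.02, -3.139, -0.0]
force: [-0.3, -0.4, 0.2]
opening: 0.0749
```

```bash
python3 snap.py wrist w10
```

```text
t 28.05 pos [ 0.5305 -0.1023  0.247 ] yaw -179.28 tilt z [-2.6e-03  1.0e-04 -1.0e+00] F [-0.3 -0.4  0.2] open 0.07490261726497026
```

View pics/w10.png

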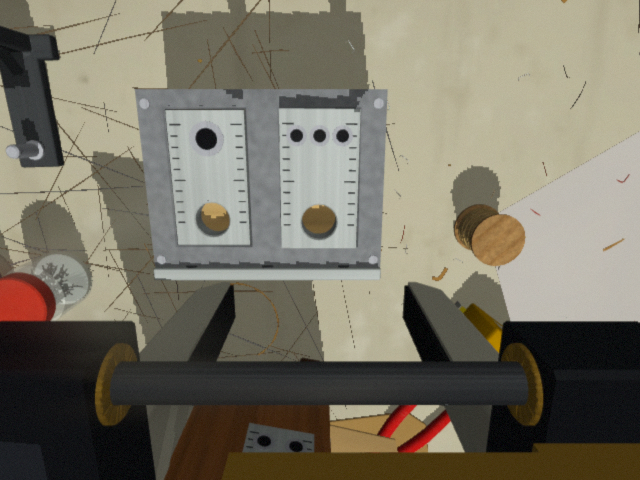

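Run:
```python
from h import *
p=dict(np.load("pics/w10.npz"))
print("hole",ray("w",(319,221),.108,p)); 
for c in [(280,109),(358,109),(357,248),(281,249)]: print(ray("w",c,.108,p).round(4))
```

```text
hole [ 0.52261756 -0.10246121  0.108     ]
[ 0.4444 -0.1302  0.108 ]
[ 0.4437 -0.0768  0.108 ]
[ 0.543  -0.0737  0.108 ]
[ 0.5445 -0.1307  0.108 ]
```

Request:
{"fn": "carry_out", "kwargs": {"commands": [[[-0.3,0,1.5,0],[0,0,3,0],[0,0,3,0],[0,0,3,0],[0,0,1.6,0],[0,0,0.8,0],[0,0,0.45,0],[0,0,0,0],[0,0,0,0]]]}}

```text
t: 28.85
tool_pos: [0.535, -0.103, 0.1164]
orientation: [-0.017, 3.14, -0.001]
force: [0.0, 0.2, 0.0]
opening: 0.0751
```

Request:
{"fn": "carry_out", "kwargs": {"commands": [[[0,0,0,0],[0,0,0,0],[0,0,0,0],[0,0,0,0]]], "claw": 4, "grip_force": 25}}

```text
t: 29.18
tool_pos: [0.5349, -0.1023, 0.116]
orientation: [-0.019, 3.14, -0.001]
force: [1.6, 0.2, 1.6]
opening: 0.0554
```

Request:
{"fn": "carry_out", "kwargs": {"commands": [[[0,0,0,0],[0,0,0.2,0],[0,0,0.15,0],[0,0,0,0]]], "claw": 6.2}}

```text
t: 29.52
tool_pos: [0.5339, -0.102, 0.111]
orientation: [0.018, -3.141, -0.0]
force: [-0.5, 0.3, 0.3]
opening: 0.062
```

Request:
{"fn": "carry_out", "kwargs": {"commands": [[[0,0,0,0],[0,0,0,0],[0,0,0,0],[0,0,0,0]]], "claw": 4}}

```text
t: 29.85
tool_pos: [0.5341, -0.1021, 0.1115]
orientation: [0.018, -3.141, -0.0]
force: [0.3, -0.3, -1.5]
opening: 0.0558
```

Request:
{"fn": "carry_out", "kwargs": {"commands": [[[0,0,-0.2,0],[0,0,-0.4,0],[0,0,-0.8,0],[0,0,-1.5,0],[0,0,-2,0],[0,0,-2.5,0],[0,0,-2.5,0],[0,0,-2,0],[0,0,-1,0],[0,0,0,0],[0,0,0,0]]]}}

```text
t: 30.77
tool_pos: [0.5344, -0.1022, 0.2407]
orientation: [-0.018, 3.141, -0.0]
force: [-0.9, -0.2, -3.1]
opening: 0.0557
```

```bash
python3 snap.py side s15; python3 snap.py wrist w11
python3 - <<'E'
import cv2
im=cv2.imread("pics/s15.png")[90:290,240:470]
cv2.imwrite("pics/s15c.png",cv2.resize(im,None,fx=3,fy=3,interpolation=cv2.INTER_CUBIC))
E
```

```text
t 30.7667 pos [ 0.5344 -0.1022  0.2407] yaw -179.33 tilt z [ 8.e-04 -2.e-04 -1.e+00] F [-0.9 -0.2 -3.1] open 0.05574474502703592
t 30.8167 pos [ 0.5338 -0.102   0.2394] yaw -179.33 tilt z [-1.4e-03  4.0e-04 -1.0e+00] F [-0.2  0.3 -3.5] open 0.05568649818474357
```

View pics/s15c.png

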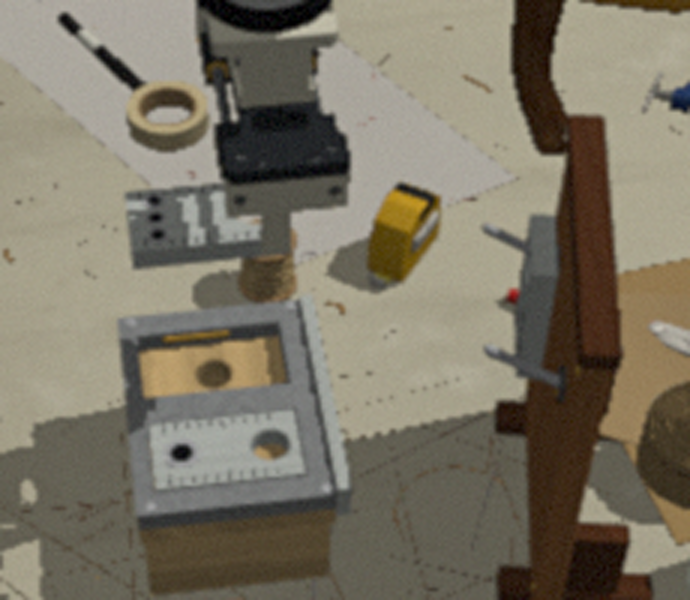

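View pics/w11.png

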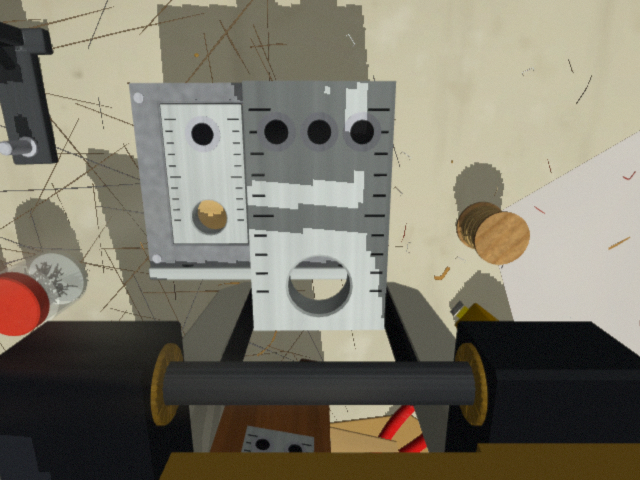

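Request:
{"fn": "carry_out", "kwargs": {"commands": [[[0,0,-1,0],[0,0,-1,0],[0,0,0,0],[0,0,0,0]]], "grip_force": 9}}

```text
t: 31.2
tool_pos: [0.535, -0.1023, 0.2618]
orientation: [-0.018, 3.139, -0.001]
force: [-1.5, 0.6, -3.1]
opening: 0.056
```

```bash
python3 snap.py wrist w12
```

```text
t 31.2 pos [ 0.535  -0.1023  0.2618] yaw -179.33 tilt z [ 2.2e-03 -6.0e-04 -1.0e+00] F [-1.5  0.6 -3.1] open 0.05602700496751467
```

View pics/w12.png

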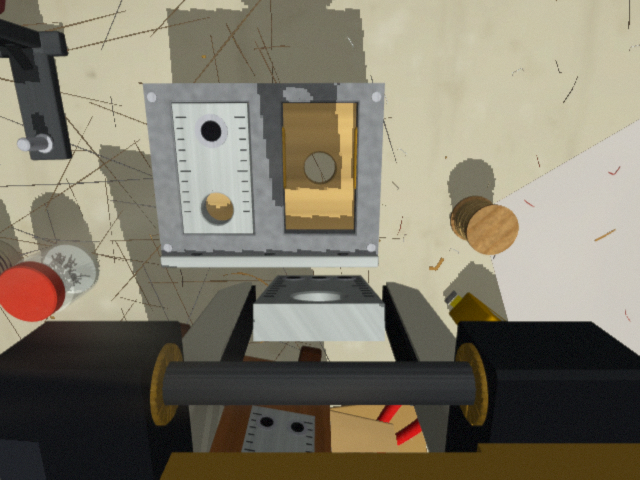

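Request:
{"fn": "carry_out", "kwargs": {"commands": [[[0,0,0,0],[0,0,0,0],[0,0,0,0]]], "grip_force": 30}}

```text
t: 31.5
tool_pos: [0.534, -0.1021, 0.2602]
orientation: [0.018, -3.141, -0.0]
force: [0.4, 0.4, -3.2]
opening: 0.055
```

```bash
python3 snap.py side s16; python3 snap.py scene sc16
python3 - <<'E'
import cv2
im=cv2.imread("pics/s16.png")[110:310,270:470]
cv2.imwrite("pics/s16c.png",cv2.resize(im,None,fx=3,fy=3,interpolation=cv2.INTER_CUBIC))
im=cv2.imread("pics/sc16.png")[130:330,240:460]
cv2.imwrite("pics/sc16c.png",cv2.resize(im,None,fx=3,fy=3,interpolation=cv2.INTER_CUBIC))
E
```

```text
t 31.5 pos [ 0.534  -0.1021  0.2602] yaw -179.33 tilt z [-8.e-04  2.e-04 -1.e+00] F [ 0.4  0.4 -3.2] open 0.05504565170643843
t 31.55 pos [ 0.5341 -0.1021  0.2602] yaw -179.33 tilt z [-6.e-04  2.e-04 -1.e+00] F [ 0.1  0.6 -2.8] open 0.05547518098151923
```

View pics/s16c.png

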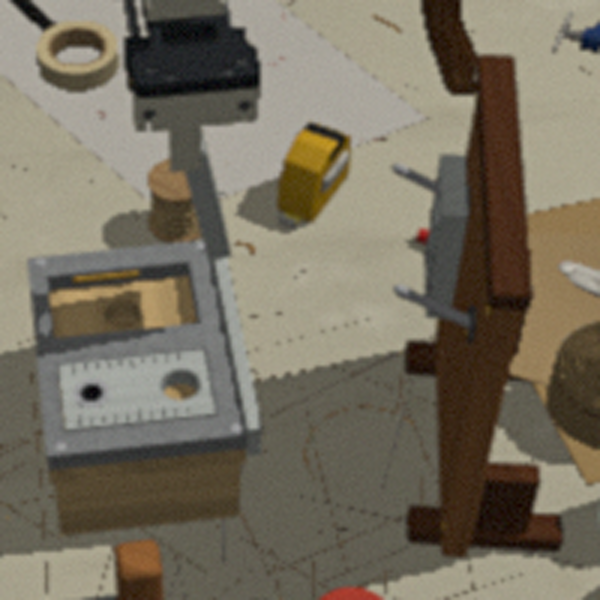

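View pics/sc16c.png

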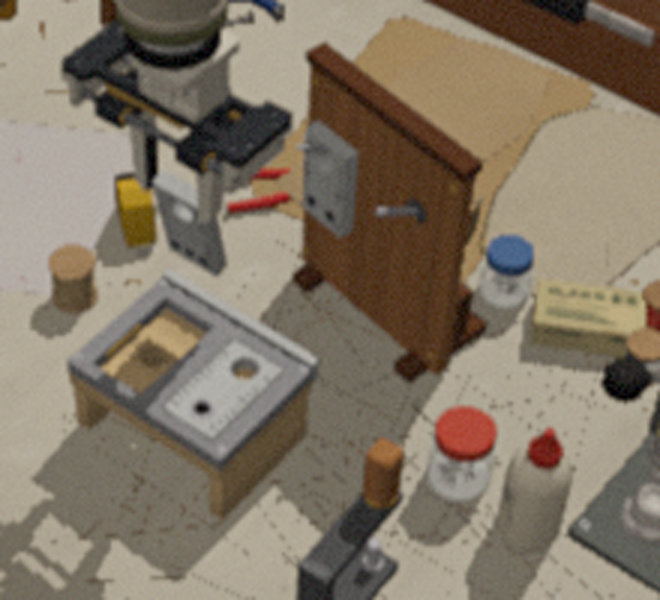

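Run:
```python
import cv2
im=cv2.imread("pics/s16.png")[150:230,390:450]
cv2.imwrite("pics/p1.png",cv2.resize(im,None,fx=9,fy=7.4*9/7.4,interpolation=cv2.INTER_CUBIC)[:590])
im=cv2.imread("pics/sc16.png")[140:260,330:410]
cv2.imwrite("pics/p2.png",cv2.resize(im,None,fx=5,fy=5,interpolation=cv2.INTER_CUBIC))
```

```text
(no output)
```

View pics/p1.png

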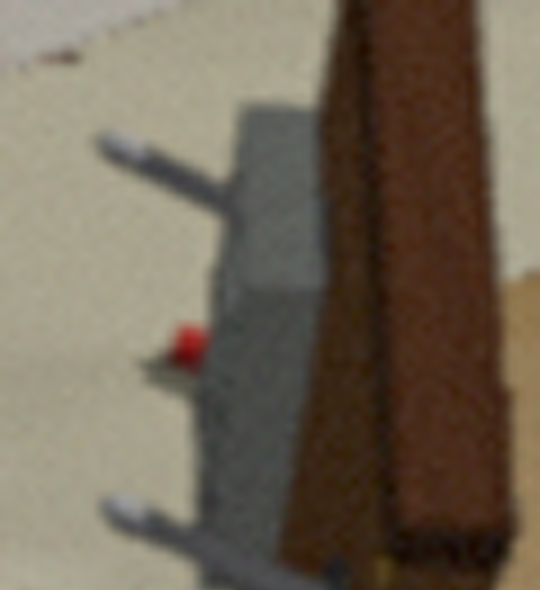

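View pics/p2.png

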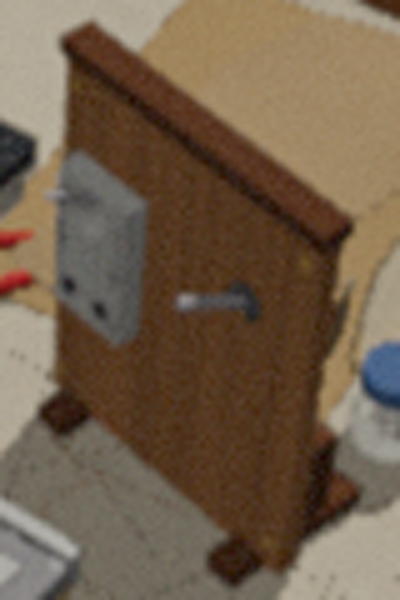

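```bash
cat > tri.py <<'E'
from h import *
def tri(ps,a,pc,b,g=(.66,-.2,.2)):
    f=lambda X:np.r_[proj("",X,ps)-a,proj("",X,pc)-b]
    r=least_squares(f,g); return r.x,np.abs(r.fun).max()
E
python3 - <<'E'
from tri import *
ps=dict(np.load("pics/s16.npz"));pc=dict(np.load("pics/sc16.npz"))
s=lambda x,y:np.array([x/9+390,y/9+150]); c=lambda x,y:np.array([x/5+330,y/5+140])
for n,a,b in (("free",s(110,505),c(182,302)),("other",s(105,143),c(52,195)),("root",s(335,573),c(243,300)),("capR",s(388,530),c(335,240)),("botR",np.array([445,545])/3+[270,110],c(268,568))):
    X,e=tri(ps,a,pc,b); print(n,X.round(4),e.round(2))
a,_=tri(ps,s(110,505),pc,c(182,302)); b,_=tri(ps,s(105,143),pc,c(52,195)); d=b-a; print(np.linalg.norm(d),np.degrees(np.arctan2(-d[0],d[1])))
def fitr(v):
    cc,sn=np.cos(v[2]),np.sin(v[2]); R=np.array([[cc,-sn,0],[sn,cc,0],[0,0,1]])
    W=np.array([[-48,-52.5,222.7],[-48,52.5,222.7],[0,-52.5,195]])/1000@R.T+[v[0],v[1],0]
    return np.r_[(proj("",W,ps)-[s(110,505),s(105,143),s(335,573)]).ravel(),(proj("",W,pc)-[c(182,302),c(52,195),c(243,300)]).ravel()]
r=least_squares(fitr,[.71,-.19,-.19],loss='soft_l1'); print(r.x,r.fun.reshape(-1,2).round(1).tolist())
v=r.x;cc,sn=np.cos(v[2]),np.sin(v[2]);print("tip",v[0]+cc*-.048-sn*-.0525,v[1]+sn*-.048+cc*-.0525)
E
```

```text
free [ 0.6545 -0.2274  0.2216] 0.07
other [ 0.6741 -0.1258  0.2227] 0.11
root [ 0.7019 -0.233   0.1971] 1.69
capR [ 0.687  -0.2931  0.2826] 0.08
botR [ 7.004e-01 -2.730e-01  4.000e-04] 0.26
0.10351854045976396 -10.927387699116919
[ 0.71136052 -0.18502703 -0.18746641] [[0.1, -0.4], [-0.2, -0.5], [-0.2, 3.4], [0.1, -0.2], [-0.4, -0.1], [0.5, -0.5]]
tip 0.6544170560892251 -0.2276614336815208
```

```bash
python3 snap.py wrist w13
python3 - <<'E'
import cv2
im=cv2.imread("pics/w13.png")[265:350,235:405]
cv2.imwrite("pics/w13c.png",cv2.resize(im,None,fx=4.7,fy=4.7,interpolation=cv2.INTER_CUBIC))
im=cv2.imread("pics/sc16.png")[180:230,285:325]
cv2.imwrite("pics/sc16d.png",cv2.resize(im,None,fx=10,fy=10,interpolation=cv2.INTER_CUBIC))
E
```

```text
t 31.6 pos [ 0.5341 -0.1021  0.2603] yaw -179.33 tilt z [-5.e-04  2.e-04 -1.e+00] F [ 0.7 -0.8 -2.7] open 0.0555123960780356
```

View pics/w13c.png

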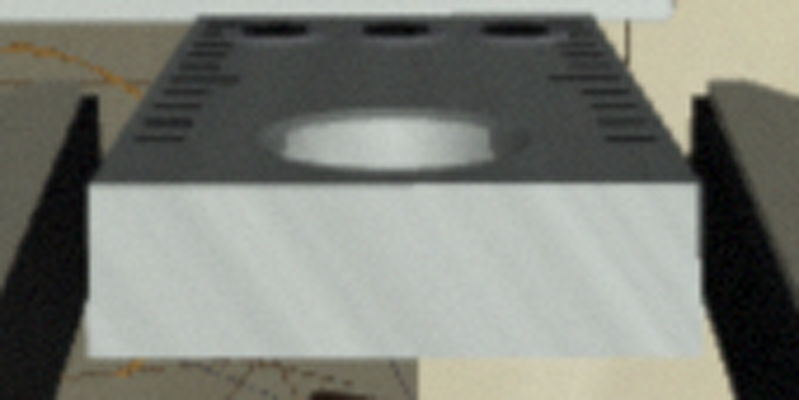

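View pics/sc16d.png

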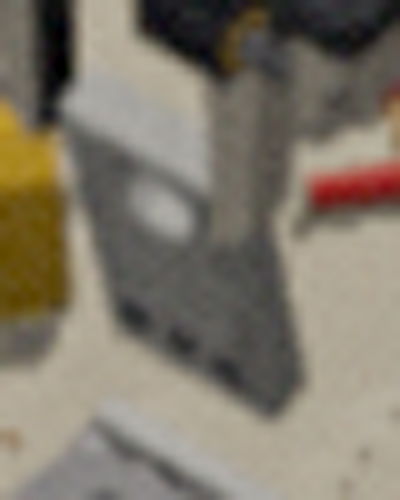

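```bash
cat > fitp.py <<'E'
from h import *
from scipy.spatial.transform import Rotation as Ro
def fp(p,L,P,pos):
    L=np.array(L)/1000.
    base=np.array([[0,0,-1],[0,1,0],[1,0,0]]) # plate x->up(z), z-> -X
    X=lambda v,L: L@(Ro.from_euler('zyx',v[3:]).as_matrix()@base).T+v[:3]
    r=least_squares(lambda v:(proj("",X(v,L),p)-P).ravel(),list(pos)+[0,0,0]); 
    print("res",r.fun.reshape(-1,2).round(1).tolist()); print("euler zyx",np.degrees(r.x[3:]).round(2))
    for n,q in (("hole c",[30,0,8]),("top marked",[50,0,16]),("bottom",[-50,0,0]),("origin",[0,0,0])): print(n,X(r.x,np.array(q)/1000.).round(4))
E
python3 - <<'E'
from fitp import *
p=dict(np.load("pics/w13.npz"))
P=np.array([(90,182),(698,182),(700,356),(88,357),(197,15),(595,15),(393,140)])/4.7+[235,265]
L=[[50,-28,16],[50,28,16],[50,28,0],[50,-28,0],[-50,-28,16],[-50,28,16],[30,0,16]]
fp(p,L,P,[.535,-.102,.22])
E
```

```text
res [[-0.8, 0.5], [0.6, 0.4], [-0.3, -0.1], [0.2, -0.3], [0.8, 0.2], [-0.8, 0.1], [0.2, -0.7]]
euler zyx [  0.83 -10.83   0.37]
hole c [ 0.5444 -0.1022  0.2347]
top marked [ 0.5328 -0.1025  0.2528]
bottom [ 0.5673 -0.1016  0.1576]
origin [ 0.5579 -0.1019  0.2067]
```

Request:
{"fn": "carry_out", "kwargs": {"commands": [[[0,0,-0.1,4],[0,0,-0.2,5],[-0.4,-0.4,-0.1,2.41],[-1.2,-1.2,0,0],[-1.8,-1.7,0,0],[-2,-1.9,0,0],[-2,-1.9,0,0],[-1.6,-1.6,0,0],[-1.0,-0.97,0,0],[-0.44,-0.4,0,0],[0,0,0,0],[0,0,0,0],[0,0,0,0]]]}}

```text
t: 32.73
tool_pos: [0.618, -0.2195, 0.2647]
orientation: [-0.293, -3.128, -0.001]
force: [0.1, 0.9, -2.4]
opening: 0.0554
```

```bash
python3 snap.py side s17; python3 snap.py scene sc17; python3 snap.py wrist w14
python3 - <<'E'
import cv2
im=cv2.imread("pics/s17.png")[140:260,350:470]
cv2.imwrite("pics/s17c.png",cv2.resize(im,None,fx=5,fy=5,interpolation=cv2.INTER_CUBIC))
im=cv2.imread("pics/sc17.png")[140:260,310:420]
cv2.imwrite("pics/sc17c.png",cv2.resize(im,None,fx=5,fy=5,interpolation=cv2.INTER_CUBIC))
E
```

```text
t 32.7333 pos [ 0.618  -0.2195  0.2647] yaw 169.29 tilt z [-3.e-04  4.e-04 -1.e+00] F [ 0.1  0.9 -2.4] open 0.05538559682604679
t 32.7833 pos [ 0.618  -0.2194  0.2648] yaw 169.31 tilt z [ 0.e+00  2.e-04 -1.e+00] F [-1.3 -0.6 -3. ] open 0.055074621721449495
t 32.8333 pos [ 0.6181 -0.2195  0.265 ] yaw 169.31 tilt z [ 3.e-04  1.e-04 -1.e+00] F [ 0.2 -0.3 -2.9] open 0.055460031890432256
```

View pics/s17c.png

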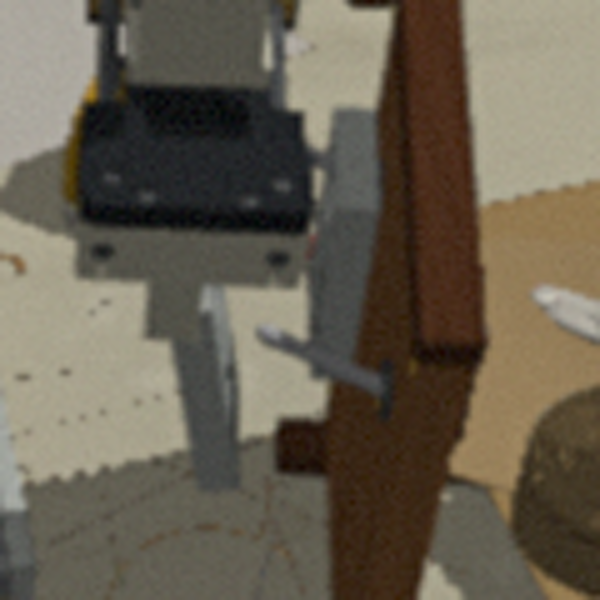

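View pics/sc17c.png

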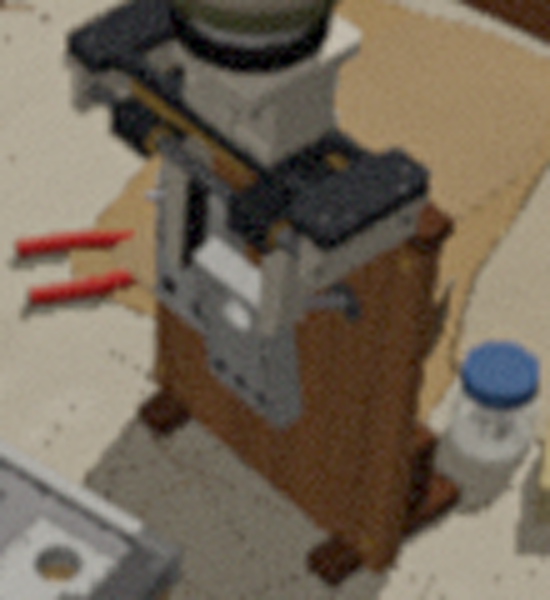

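View pics/w14.png

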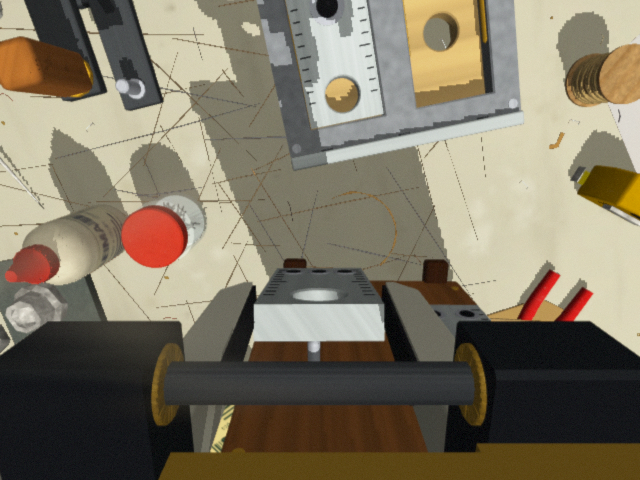

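Run:
```python
import cv2
im=cv2.imread("pics/w14.png")[250:380,235:405]
cv2.imwrite("pics/w14c.png",cv2.resize(im,None,fx=4.6,fy=4.6,interpolation=cv2.INTER_CUBIC))
im=cv2.imread("pics/sc17.png")[185:230,340:385]
cv2.imwrite("pics/sc17d.png",cv2.resize(im,None,fx=12,fy=12,interpolation=cv2.INTER_CUBIC))
im=cv2.imread("pics/s17.png")[190:245,375:435]
cv2.imwrite("pics/s17d.png",cv2.resize(im,None,fx=10,fy=10,interpolation=cv2.INTER_CUBIC))
```

```text
(no output)
```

View pics/w14c.png

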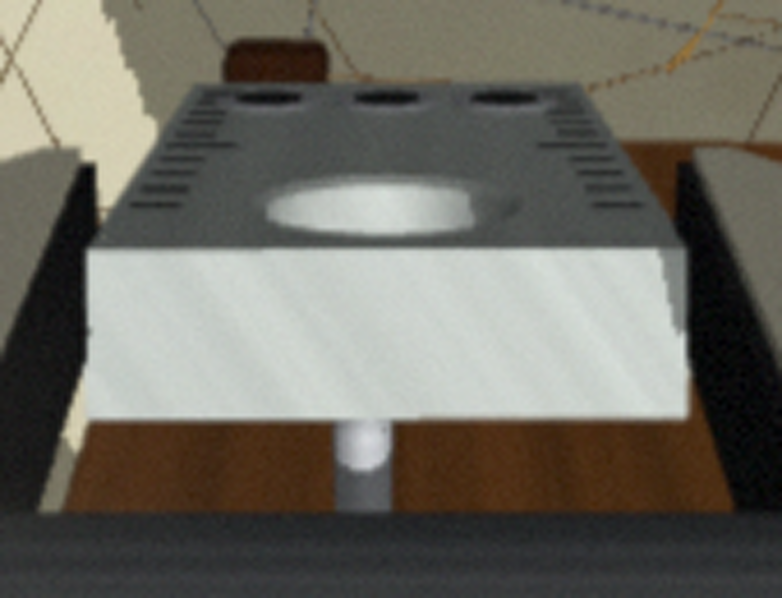

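View pics/sc17d.png

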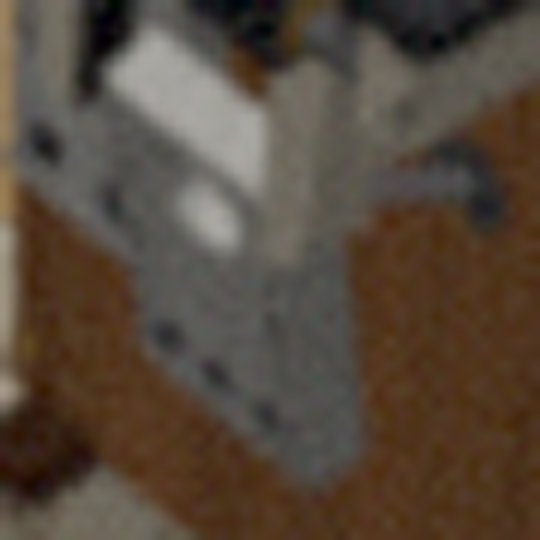

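View pics/s17d.png

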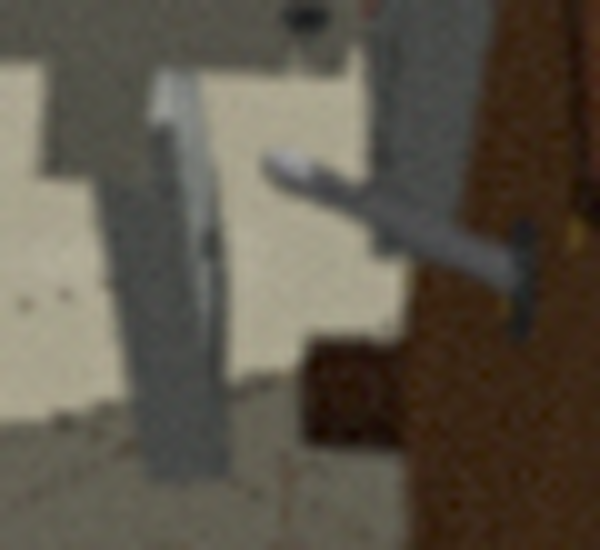

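Run:
```python
from h import *
from scipy.spatial.transform import Rotation as Ro
pw=dict(np.load("pics/w14.npz"));ps=dict(np.load("pics/s17.npz"));pc=dict(np.load("pics/sc17.npz"))
w=lambda l:np.array(l)/4.6+[235,250]; s=lambda l:np.array(l)/10+[375,190]; c=lambda l:np.array(l)/12+[340,185]
Lw=np.array([[50,-28,16],[50,28,16],[50,28,0],[50,-28,0],[-50,-28,16],[-50,28,16],[30,0,16]])/1e3
W=w([(88,247),(686,247),(687,415),(90,417),(193,86),(585,85),(392,207)])
Ls=np.array([[-50,-28,16],[-50,-28,0]])/1e3; S=s([(145,480),(230,472)])
Lc=np.array([[30,0,16],[-32,0,16],[50,28,16],[50,28,0],[-50,-28,16]])/1e3; C=c([(205,213),(218,375),(105,82),(150,30),(310,487)])
base=np.array([[0,0,-1],[0,1,0],[1,0,0]])
X=lambda v,L: L@(Ro.from_euler('zyx',v[3:]).as_matrix()@base).T+v[:3]
gw=lambda v:(proj("",X(v,Lw),pw)-W).ravel()
gs=lambda v:(proj("",X(v,Ls),ps)-S).ravel()
gc=lambda v:(proj("",X(v,Lc),pc)-C).ravel()
n=np.array([-.9825,.1864]); root=np.array([.7017,-.2364])
for g in (gw,lambda v:np.r_[gs(v),gc(v)],lambda v:np.r_[gw(v),gs(v),gc(v)]):
    r=least_squares(g,[.63,-.22,.22,-.19,-.1,0],loss='soft_l1'); h=X(r.x,np.array([30,0,8])/1e3); b=X(r.x,np.array([-50,0,0])/1e3)
    print("euler",np.degrees(r.x[3:]).round(1),"hole",h.round(4),"r",((h[:2]-root)@n).round(4),"lat",((h[:2]-root)@[.1864,.9825]).round(4),"bottom r",((b[:2]-root)@n).round(4),"z",b[2].round(4),"maxres",np.abs(r.fun).max().round(1))
print("peg tip ray at z .222 wrist", ray("",w((362,455)),.222,pw))
```

```text
euler [-10.7 -10.9  -1.8] hole [ 0.6283 -0.2214  0.2393] r 0.075 lat 0.0011 bottom r 0.0517 z 0.1623 maxres 1.3
euler [ -5.8 -10.5   0.9] hole [ 0.6284 -0.2221  0.2385] r 0.0747 lat 0.0003 bottom r 0.0528 z 0.1613 maxres 0.5
euler [-10.5 -11.   -1.6] hole [ 0.6283 -0.2213  0.2392] r 0.0749 lat 0.0011 bottom r 0.0516 z 0.1623 maxres 1.7
peg tip ray at z .222 wrist [ 0.65813477 -0.23011687  0.222     ]
```

Request:
{"fn": "carry_out", "kwargs": {"commands": [[[-0.3,-0.15,0.17,0],[-0.6,0,0.35,0],[-0.6,0,0.35,0],[-0.5,0,0.29,0],[-0.4,0,0.23,0],[-0.3,0,0.17,0],[0,0,0,0],[0,0,0,0]]]}}

```text
t: 33.55
tool_pos: [0.6446, -0.2269, 0.2486]
orientation: [-0.294, -3.127, -0.0]
force: [-0.1, 0.4, -3.3]
opening: 0.0555
```

Request:
{"fn": "carry_out", "kwargs": {"commands": [[[-0.25,0,0.14,0],[-0.25,0,0.14,0],[-0.25,0,0.14,0],[-0.25,0,0.14,0],[0,0,0,0]]]}}

```text
t: 33.97
tool_pos: [0.6546, -0.2288, 0.2429]
orientation: [-0.294, -3.128, -0.0]
force: [0.6, -1.0, -3.3]
opening: 0.0553
```

```bash
python3 snap.py side s18; python3 snap.py wrist w15
python3 - <<'E'
import cv2
im=cv2.imread("pics/w15.png")[250:380,235:405]
cv2.imwrite("pics/w15c.png",cv2.resize(im,None,fx=4.6,fy=4.6,interpolation=cv2.INTER_CUBIC))
im=cv2.imread("pics/s18.png")[190:245,375:435]
cv2.imwrite("pics/s18d.png",cv2.resize(im,None,fx=10,fy=10,interpolation=cv2.INTER_CUBIC))
E
```

```text
t 33.9667 pos [ 0.6546 -0.2288  0.2429] yaw 169.26 tilt z [-2.e-04  2.e-04 -1.e+00] F [ 0.6 -1.  -3.3] open 0.055329596542735796
t 34.0167 pos [ 0.6545 -0.2288  0.243 ] yaw 169.26 tilt z [-2.e-04  2.e-04 -1.e+00] F [ 1.1  0.4 -4. ] open 0.055689079119106796
```

View pics/w15c.png

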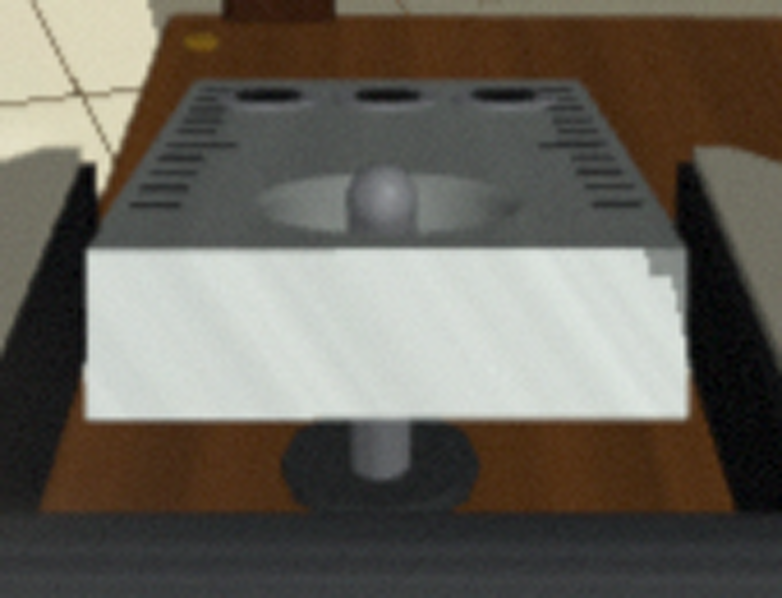

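View pics/s18d.png

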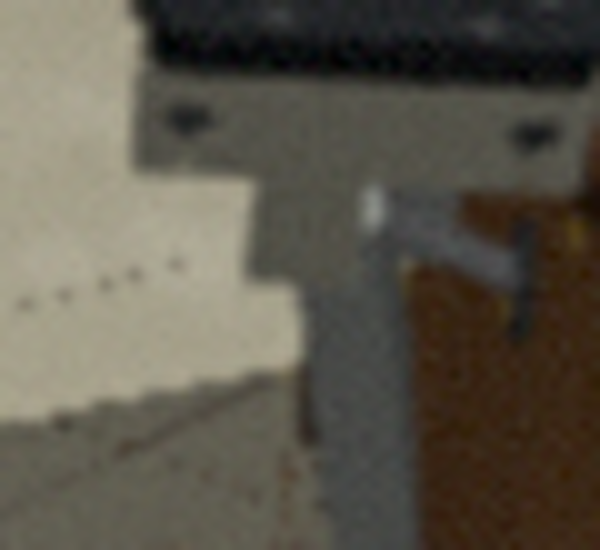

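Request:
{"fn": "carry_out", "kwargs": {"commands": [[[-0.25,0,0.14,0],[-0.25,0,0.14,0],[0,0,0.1,0],[0,0,0.1,0],[0,0,0,0]]]}}

```text
t: 34.48
tool_pos: [0.6593, -0.2297, 0.2384]
orientation: [0.294, 3.128, 0.0]
force: [-1.6, -0.4, -2.4]
opening: 0.0555
```

Request:
{"fn": "carry_out", "kwargs": {"commands": [[[0,0,0,0],[0,0,0,0],[0,0,0,0],[0,0,0,0],[0,0,0,0],[0,0,0,0]]], "claw": 7.5}}

```text
t: 34.98
tool_pos: [0.6593, -0.2297, 0.2389]
orientation: [0.294, 3.127, -0.0]
force: [0.2, 1.0, 0.5]
opening: 0.075
```

```bash
python3 snap.py wrist w16; python3 snap.py side s19
python3 - <<'E'
import cv2
im=cv2.imread("pics/s19.png")[160:270,365:465]
cv2.imwrite("pics/s19c.png",cv2.resize(im,None,fx=5.4,fy=5.4,interpolation=cv2.INTER_CUBIC))
E
```

```text
t 34.9833 pos [ 0.6593 -0.2297  0.2389] yaw 169.26 tilt z [ 4.e-04 -1.e-04 -1.e+00] F [0.2 1.  0.5] open 0.07498603015506439
t 35.0333 pos [ 0.6593 -0.2298  0.2388] yaw 169.26 tilt z [ 2.e-04 -1.e-04 -1.e+00] F [-0.1 -0.1  0. ] open 0.07493426094907427
```

View pics/w16.png

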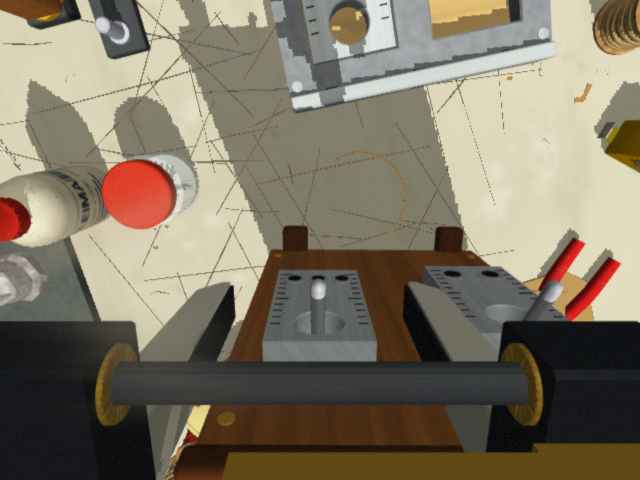

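View pics/s19c.png

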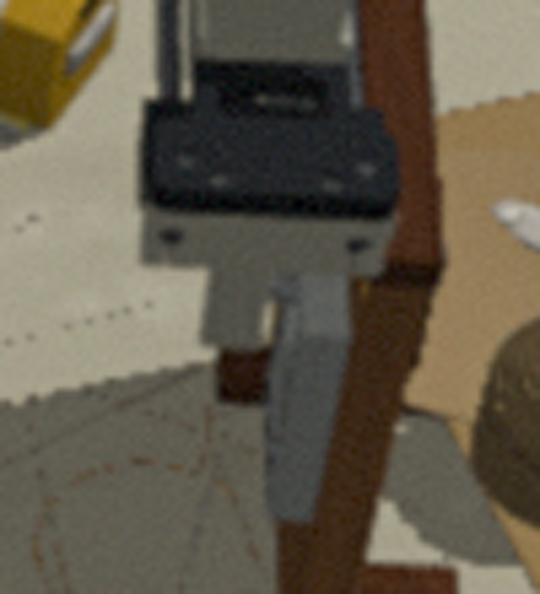

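Request:
{"fn": "carry_out", "kwargs": {"commands": [[[0,0,-0.5,0],[0,0,-1.5,0],[1,0,-2,0],[2,0,-1,0],[3,0,0,0],[3.5,0,0,0],[3.5,0,0,0],[3.5,0,0,0],[2,0,0,0],[0,0,0,0],[0,0,0,0]]]}}

```text
t: 36.0
tool_pos: [0.4772, -0.1953, 0.2898]
orientation: [0.295, 3.126, -0.001]
force: [0.5, -0.3, 0.6]
opening: 0.075
```

```bash
python3 snap.py side s20; python3 snap.py scene sc20
python3 - <<'E'
import cv2
im=cv2.imread("pics/sc20.png")[130:330,240:460]
cv2.imwrite("pics/sc20c.png",cv2.resize(im,None,fx=3,fy=3,interpolation=cv2.INTER_CUBIC))
E
```

```text
t 36.0 pos [ 0.4772 -0.1953  0.2898] yaw 169.23 tilt z [ 0.002 -0.001 -1.   ] F [ 0.5 -0.3  0.6] open 0.07496347358807398
t 36.05 pos [ 0.4779 -0.1954  0.2895] yaw 169.24 tilt z [ 1.7e-03 -7.0e-04 -1.0e+00] F [ 0.1 -1.3 -0.3] open 0.07513554356370408
```

View pics/s20.png

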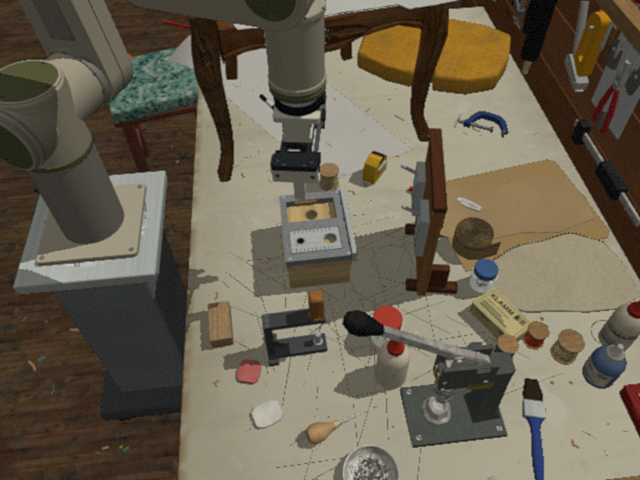

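View pics/sc20c.png

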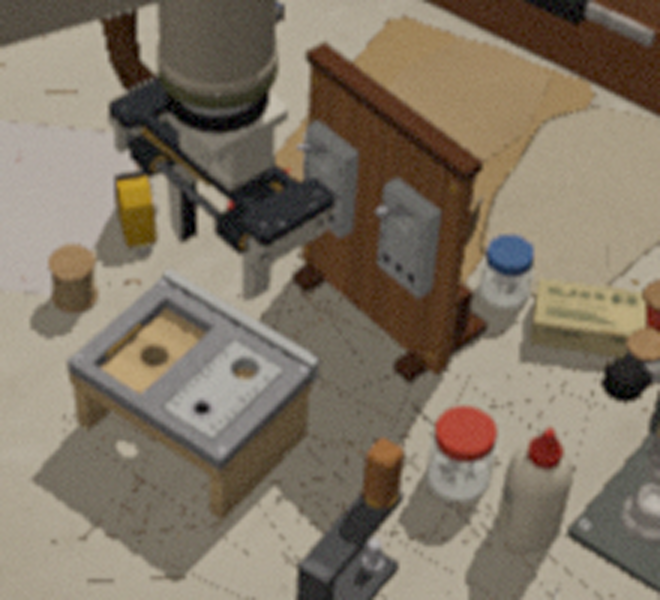

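The plate hangs flat on the free peg with its three bushes facing out. The yoke stands upright, plate_one is flush in its nest, and the bystanders are where they were.

```bash
python3 -c "
from plant import robot
print(robot.close_job())"
```

```text
the job is handed in; nothing more can be done
None
```

The changeover is done and handed in at about 36 s, well inside the 72 s limit. The three-bush plate hangs on the free peg with its marked face outward.

**Pushing the plate out:** The first push tipped the plate. Its rear end came up first, and its lower back edge lodged on the deck rim behind the pocket. A second push and two presses from above with the yoke's foot (up to about 43 N on the plate) did not free it. I then took its weight on the pin from below and drew it forward about a centimetre. It dropped level onto the catches, about 11 mm proud of the deck by the wrist camera, which is only good to a couple of millimetres.

**Yoke:** I stood it back at its starting place, clear of the jig. The picture after release shows it upright.

**Hanging the plate:** I gripped it by its long sides at the hole end, lifted it out and eased the grip so it swung down. In the jaws it settled about 11° off vertical and had slipped down a few millimetres. The wrist fit agreed with a fit from the side and scene cameras to about 1 mm at the hole. I threaded it along the peg, with at most slight contact force (1.6 N sideways), and let go.

**Last checks:** The final side and scene pictures show:
- the plate flat against the board with its bushes outward
- the other plate flush in its nest
- the bystander objects apparently where they were
- the gripper clear of everything

No force reading came near the wrist limit.

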